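# Load the sieve shaker and restore its amplitude

## Robot

A 6-joint arm with a two-finger parallel gripper is mounted at the origin on a cart in front of the work surface, level with it; the furniture and walls round the work are solid. World frame = base frame: x ahead of the robot, y to its left, z up, the work surface at z = 0. Lengths are in mm, angles in rad, forces in N, time in s.
With the tool pointing down it reaches from about 400 to 925 mm from the base axis. Payload 12.5 kg.
Tool frame: the origin (TCP) lies on the centre line of the jaws, within the pads' length; the fingertips stand 19 mm ahead of it and the grasp point (between the pads) is the TCP; y points along the fingers, x is the direction in which the jaws open and shut, and the axes are right-handed (so a half turn about y gives the same grasp; the last joint's range is limited). The gripper opens to 95 mm and grips with 3 to 60 N. Pads are 20 mm wide; open, the fingers measure 119 mm over their backs; the gripper's body (75 mm by 180 mm) begins 59 mm behind the grasp point.
Start: joints at [-1.283, 0.491, 1.559, -0, 1.092, -0.106], TCP at [239.836, -577.168, 233.661] pointing down, gripper open.
Joint ranges: [-3.1, 3.1], [-0.84, 2.19], [0.05, 2.79], [-1.13, 4.28], [0.06, 2.93], [-2.69, 2.69]. Speed limits (rad/s): [2.22, 2.22, 2.79, 3.14, 3.14, 3.14].

## Interface

Orientations are given as [roll, pitch, yaw] about the fixed x, y, z axes, in that order (R = Rz(yaw) Ry(pitch) Rx(roll)).
In Python, from cell import env gives the robot as it stands. The module is installed in compiled form; this text tells all that it offers.
- The arm moves only by the tool move_arm, never from a script. Its argument "rows" is a list of rows, each an object of numbers: "tx", "ty", "tz": the shift along the tool's x, y, z in cm; "rx", "ry", "rz": the turn, a rotation vector about the tool's x, y, z in rad; "grip": the opening in per cent of the stroke, from 0 (shut) to 100 (fully open). In form: [{"tx": .., "ty": .., "tz": .., "rx": .., "ry": .., "rz": .., "grip": ..}, ...]. A call has 1 to 10 rows; each row shifts and turns the commanded pose from where the row before left it, along the tool's axes as they then stand; what a row does not reach is not made up. A row lasts 1/12 s, in which the tool goes at most 41.7 mm and 7.16 degrees, less where a joint would pass 70% of its speed; a pose out of reach is approached as far as the arm can. A call is refused whole if a number of a shift passes 4.17 or a number of a turn 0.125, either way. A call with a gripper value outside its range is refused whole. The fingers move at their own pace and stop on an object; the grip force is fixed at half the most. Time passes only in rows, so rows that do not move let the fingers close. It gives the time, the measured TCP pose, the force and the opening at its end, in the units of the state.
- env.state(): the state, without advancing time (a new reading comes with each control period).
- env.read_camera(name): name is "side" or "top" or "wrist"; returns (picture, depth): 384x512x3 uint8, blue, green, red; 384x512 float32, mm along the optical axis (not along the pixel's ray), 0 where there is no reading.
- env.calibration(name): a dict with "vertical_fov" (degrees; the focal length in pixels is half the picture's height over the tangent of half this angle, whatever the lens; pixels are square), "cx", "cy" (the principal point, pixels), "dist" ([k1, k2, p1, p2, k3] as OpenCV has them; the pictures are not rectified), "eye" and "rotation" of the camera in the world. Camera axes: x right, y up, looking along -z (the intrinsics and any distortion apply to the point x, -y, -z); pixel columns grow to the right and rows downward; lengths in mm; the calibration is good to about 2 mm. A picture is of the moment at which its call begins: read the wrist's pose just before it. calibration takes no time and is no camera call; for the wrist camera it gives the pose at the moment of the call.
- env.job_done(): hands the job in, once; it reports no verdict.
The state is a dict: "t": time; "joints": joint angles; "qvel": joint speeds; "tau": joint torques, N m; "eef_pos": TCP position; "tcp_rot": TCP orientation; "ft_force": force on the tool from outside, world axes, zero at the start; "moment": the same for the moment, N m; "opening": opening from 0.0 (shut) to 1.0 (fully open).
Only numpy, scipy, OpenCV 4.12 (cv2) and the standard library are available. Lean on these libraries where they do the work, as an engineer would, in place of code of your own. Each camera call takes 0.05 s, during which the arm holds its last target.

## Task

Load the little sieve shaker: first swing its amplitude lever back against the idle stop (its right-hand end of travel), and with the lever there nest the handled sieve down into the receiver pan until its flange lies flat on the pan's rim, its handle turned at least 60 degrees away from the pan's handle and not out over the lever side of the deck. Then swing the lever out again until it is in line with the set pointer on the scale, without shifting the pointer, and let go. Leave the vials, the dish and the tweezers where they are.

Things in the scene. Friction and masses are not known exactly. Their poses are not given: they have to be found in the camera images.
- shaker: Fixed sieve shaker: low grey housing with aluminium deck, 160 mm deep (x), 220 mm wide (y), deck top 55 mm above the worktop. Origin: centre of its underside, on the worktop; at yaw 0 x points away from the robot, y left. Receiver pan at x 0, y +55 mm; lever pivot at x +30, y -68 mm. Lever, scale and pointer take up the half with y < 0.
- amp_lever (a joint): Angle (rad) of the amplitude lever, a flat steel arm 11 to 16 mm above the deck on a vertical pivot. 0 = at the idle stop, where it points from the pivot to 210 degrees in the shaker's frame (to the robot and right); grows clockwise from above (knob moves left) to 1.4. Moves with 2 N at the knob, stays where left. Lever and pointer share pivot and zero: in line = equal values.
- lever_knob (a point): Centre of the lever's upright black cylindrical knob, 15 mm in diameter, spanning 22 to 48 mm above the deck (this point 36 mm above it), 60 mm from the pivot. The point's x axis runs along the lever arm, outwards; its z axis is up.
- set_pointer (a joint): Angle (rad) of the set pointer, a small dark steel tab with a clamping screw at the outer edge of the scale, about the lever's pivot and with the same zero and sense as the lever. It is clamped stiffly and only to be read.
- pointer_tip (a point): Inner tip of the set pointer, 81 mm from the lever's pivot and 5 mm above the deck; the whole tab (81 to 103 mm from the pivot, 12 mm wide) is at most 11 mm high above the deck. Its x axis points outwards from the pivot.
- receiver: The receiver pan, an open round steel pan clamped on the deck: outer diameter 82 mm, inner diameter 74 mm, 38 mm high, floor 4 mm. Origin at the centre of its underside (on the deck), z up. Its round-bar handle leaves along its own +x, 20 mm above the deck, and turns up at the end.
- receiver_handle_tip (a point): Upturned end of the receiver's handle, 86 mm from the pan's axis and 48 mm above the deck (bar 7 mm thick).
- sieve: The loose hand sieve, steel, 120 g nominal: a round cup 64 mm (foot) to 68 mm (top) in outer diameter and 30 mm deep, with a flat flange 86 mm in diameter and 3 mm thick above that, and a mesh floor. Origin at the centre of its underside, z up. A flat bar handle leaves along its own +x. Seated in the receiver, its flange rests on the pan's rim and its origin is 8 mm above the receiver's origin.
- sieve_grip (a point): Middle of the sieve's handle bar: 64 mm from the sieve's axis, 32.5 mm above its underside. The bar is 12 mm wide, 5 mm thick and runs from 43 to 91 mm from the axis; grip it across the 12 mm.
- sieve_tip (a point): A point on the sieve's handle near its end, 86 mm from the sieve's axis, 32.5 mm above its underside.
- stereo_microscope: Fixed stereo microscope between sieve and shaker. Its 22 mm thick plate reaches from 117 mm in front of this origin (towards the robot) to 120 mm behind, 194 mm to either side; its eyepieces overhang the plate's front edge 300 to 400 mm up, from 95 mm right to 20 mm left of the origin, the head behind them: carry things past in front, close to the robot. A 0.5 m tall gas cylinder stands behind the shaker's right end.
- vial_1: Bystander: upright 22 mm screw vial, 47 mm tall. Origin at the centre of its underside.
- vial_2: Bystander: upright 22 mm screw vial, 47 mm tall. Origin at the centre of its underside.
- petri_dish_a: Bystander: 60 mm petri dish with lid, 14 mm high. Origin at the centre of its underside.
- tweezers: Bystander: fine tweezers, 125 mm, lying near the front edge. Origin at the centre of its underside.

How it is judged:
By the outcome, as a careful person would: the job done as asked, in the order asked, and still so for the second after the job is handed in, with the robot touching nothing.
It also fails if it takes over 69 s, if anything falls off the work surface, if the arm or the gripper's body presses on something with over 40 N, if the wrist force passes 120 N, or if a joint passes its speed limit or range.

## Working session

There is one attempt and no reset: what is moved stays moved. The work goes in short steps, Python scripts to look and compute and a tool call to move; the robot and the scene stay as the last step left them, time stands still between calls to the robot, and variables do not carry over. Pictures are saved under pics/ and viewed, and the job is handed in when it is done.

Besides the shell and the picture viewer there is one more tool, called by a JSON object that holds its "fn" and its "kwargs". move_arm: Moves the arm, as the interface text tells. Its arguments: {"type":"object","properties":{"rows":{"type":"array"}},"required":["rows"]}

```bash
mkdir -p pics; ls
cat > h.py <<'E'
import numpy as np, cv2
from cell import env
def K(c):
    f=192/np.tan(np.radians(c["vertical_fov"])/2); return f
def pix2w(c,u,v,d=None,z=None):
    f=K(c); k=np.array([[f,0,c["cx"]],[0,f,c["cy"]],[0,0,1.]])
    p=cv2.undistortPoints(np.array([[[u,v]]],float),k,np.array(c["dist"],float))[0,0]
    R=np.array(c["rotation"]);R=R.reshape(3,3); e=np.array(c["eye"])
    ray=R@np.array([p[0],-p[1],-1.])
    if z is not None: d=(z-e[2])/ray[2]
    return e+ray*d
def w2pix(c,P):
    f=K(c); k=np.array([[f,0,c["cx"]],[0,f,c["cy"]],[0,0,1.]])
    R=np.array(c["rotation"]).reshape(3,3); q=R.T@(np.array(P,float)-np.array(c["eye"])); q=np.array([q[0],-q[1],-q[2]])
    return cv2.projectPoints(q.reshape(1,1,3),np.zeros(3),np.zeros(3),k,np.array(c["dist"],float))[0][0,0]
E
python3 - <<'E'
from h import *
print(env.state())
for n in ("side","top","wrist"):
    c=env.calibration(n);print(n,c)
    p,d=env.read_camera(n);cv2.imwrite(f"pics/{n}0.png",p);np.save(f"pics/{n}0.npy",d)
E
```

```text
pics
{'t': 0.0, 'joints': array([-1.28263338e+00,  4.91568504e-01,  1.55946688e+00,  1.94755059e-05,
        1.09168218e+00, -1.05594033e-01]), 'qvel': array([-1.21573418e-04,  4.49097978e-04, -8.87524724e-04, -1.31371894e-03,
        1.64186935e-03, -6.62565229e-05]), 'tau': array([-3.88577653e-03, -6.12656021e+01, -2.58182448e+01,  6.89772586e-02,
        4.82079468e-02, -9.24794858e-05]), 'eef_pos': array([ 239.75176011, -576.94160602,  233.0501751 ]), 'tcp_rot': array([-1.57066059e+00,  1.11682456e-03, -1.17704826e+00]), 'ft_force': array([-0.35589864, -0.27857072,  0.04824299]), 'moment': array([-0.01400815, -0.0490646 ,  0.04796674]), 'opening': 1.0031192653024683}
side {'vertical_fov': 56.00820469880926, 'cx': 255.07456522371888, 'cy': 190.46115612917933, 'dist': array([0.02893999, 0.        , 0.        , 0.        , 0.        ]), 'eye': array([269.53747259, 701.73523563, 451.70955019]), 'rotation': array([ 1.18570645, -0.01219174, -2.90588022])}
top {'vertical_fov': 49.974535632142036, 'cx': 252.730317359225, 'cy': 189.92819667499762, 'dist': array([-0.08785266,  0.        ,  0.        ,  0.        ,  0.        ]), 'eye': array([ 339.69353047,  -85.12646787, 1112.03912209]), 'rotation': array([ 0.1451576 , -0.01572402, -1.56420699])}
wrist {'vertical_fov': 64.58499626485302, 'cx': 254.28927253382213, 'cy': 187.5496061262621, 'dist': array([-0.02773613,  0.        ,  0.        ,  0.        ,  0.        ]), 'eye': array([ 317.42789321, -545.24498467,  384.61210383]), 'rotation': array([-2.98326643e-01,  1.11279526e-03, -1.17558514e+00])}
```

```bash
sed -i 's/R=np.array(c\["rotation"\]);R=R.reshape(3,3); e/R=rot(c["rotation"]); e/; s/R=np.array(c\["rotation"\]).reshape(3,3)/R=rot(c["rotation"])/' h.py
cat >> h.py <<'E'
from scipy.spatial.transform import Rotation
def rot(r): return Rotation.from_euler("xyz",r).as_matrix()
E
```

```text
(no output)
```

View pics/top0.png

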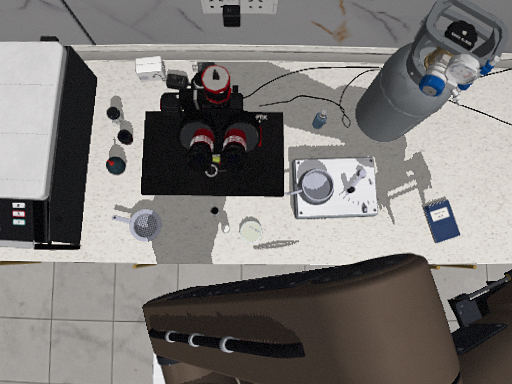

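View pics/side0.png

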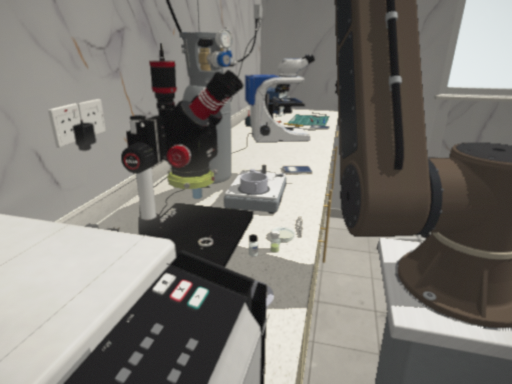

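View pics/wrist0.png

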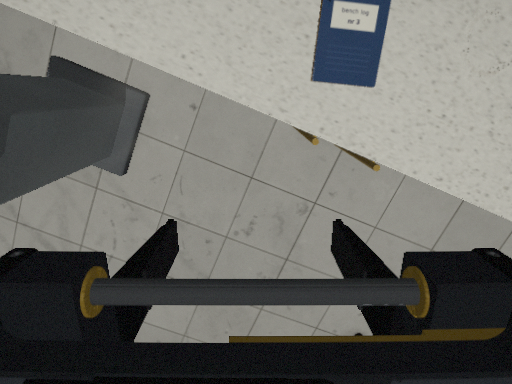

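Run:
```python
from h import *
p=cv2.imread("pics/top0.png")
a=cv2.resize(p[145:230,280:390],None,fx=7,fy=7,interpolation=cv2.INTER_CUBIC)[:600,:770];cv2.imwrite("pics/crA.png",a)
a=cv2.resize(p[195:255,100:180],None,fx=8,fy=8,interpolation=cv2.INTER_CUBIC);cv2.imwrite("pics/crB.png",a)
a=cv2.resize(p[195:255,190:300],None,fx=7,fy=7,interpolation=cv2.INTER_CUBIC);cv2.imwrite("pics/crC.png",a)
c=env.calibration("top")
for u,v,z in [(145,225,33),(115,217,33),(294,160,55),(293,217,55),(376,214,55),(373,157,55),(316,186,93),(350,189,90),(214,210,47),(0,260,0),(250,260,0),(143,194,22),(284,194,22),(45,245,0)]: print(u,v,pix2w(c,u,v,z=z).round(1))
```

```text
145 225 [402.1 180.8  33. ]
115 217 [422.2 261.5  33. ]
294 160 [ 574.8 -208.7   55. ]
293 217 [ 424.8 -204.9   55. ]
376 214 [ 433.8 -422.3   55. ]
373 157 [ 585.7 -419.9   55. ]
316 186 [ 500.2 -259.2   93. ]
350 189 [ 493.8 -346.3   90. ]
214 210 [442.   -0.8  47. ]
0 260 [302.3 589.5   0. ]
250 260 [313.4 -95.5   0. ]
143 194 [485.5 192.4  22. ]
284 194 [ 488.9 -184.9   22. ]
45 245 [345.9 462.9   0. ]
```

View pics/crA.png

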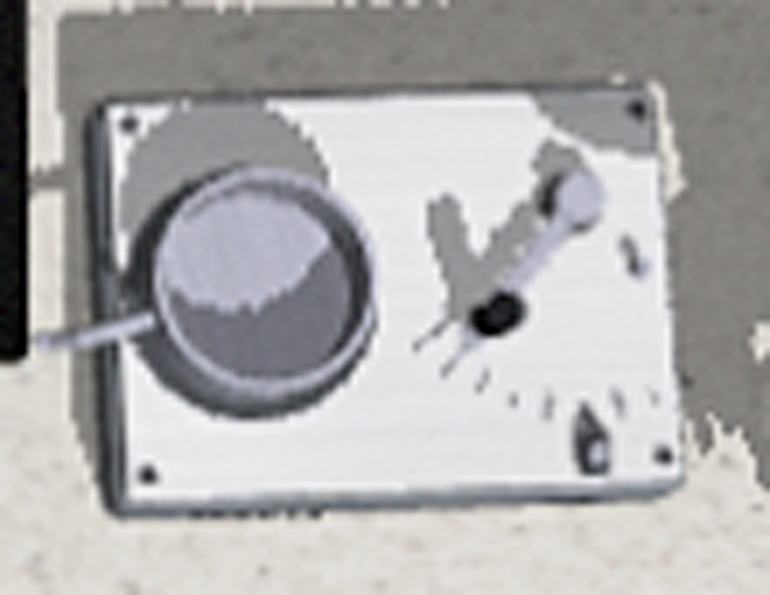

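View pics/crB.png

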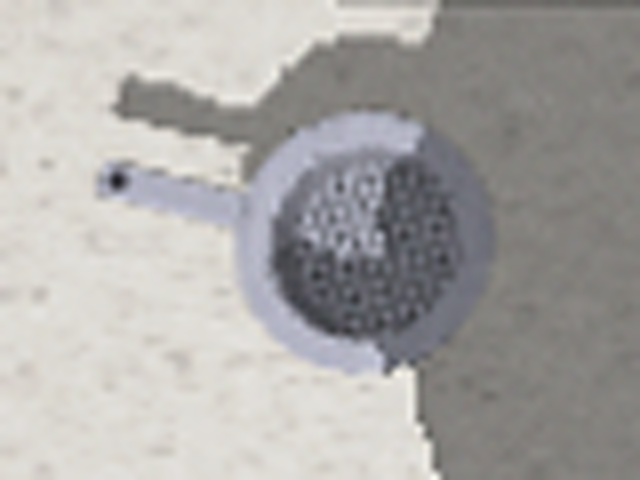

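View pics/crC.png

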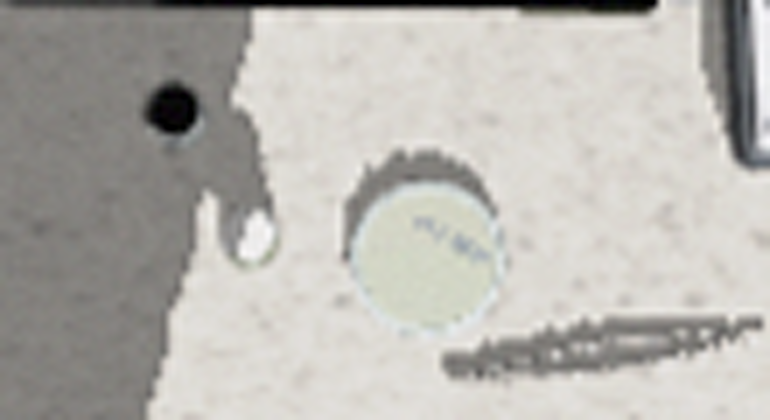

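{"fn": "move_arm", "kwargs": {"rows": [{"tx":-1.6,"tz":2.4,"ty":-0.3},{"tx":-1.6,"tz":2.4,"ty":-0.3},{"tx":-1.6,"tz":2.4,"ty":-0.3},{"tx":-1.6,"tz":2.4,"ty":-0.3},{"tx":-1.6,"tz":2.4,"ty":-0.3},{"tx":-1.6,"tz":2.4,"ty":-0.3},{"tx":-1.6,"tz":2.4,"ty":-0.3},{"tx":-1.6,"tz":2.4},{"tx":-1.6,"tz":2.4},{"tx":-1.6,"tz":2.4}]}}

```text
validation failed for argument at $.ro...
```

{"fn": "move_arm", "kwargs": {"rows": [{"ry":0.12,"grip":60},{"ry":0.12,"grip":60},{"ry":0.12,"grip":60},{"grip":60},{"grip":60}]}}

```text
validation failed for argument at $.ro...
```

```bash
cat > shot.py <<'E'
import sys
from h import *
n,nm=sys.argv[1:3]
c=env.calibration(n);p,d=env.read_camera(n);cv2.imwrite(f"pics/{nm}.png",p);np.save(f"pics/{nm}.npy",d)
import pickle;pickle.dump(c,open(f"pics/{nm}.pkl","wb"))
s=env.state();print(s["t"],s["eef_pos"].round(1),s["tcp_rot"].round(3),s["joints"].round(3),s["ft_force"].round(1),s["opening"])
E
python3 shot.py wrist w1; python3 shot.py top t1
```

```text
0.2 [ 239.8 -577.1  233.3] [-1.571e+00  1.000e-03 -1.177e+00] [-1.283  0.491  1.559 -0.     1.092 -0.106] [ 0.3 -0.3 -0.2] 1.0005784035714012
0.25 [ 239.8 -577.   233.4] [-1.571  0.    -1.177] [-1.283  0.491  1.559  0.     1.092 -0.106] [0.  0.2 0.3] 0.9997491516274197
```

View pics/w1.png

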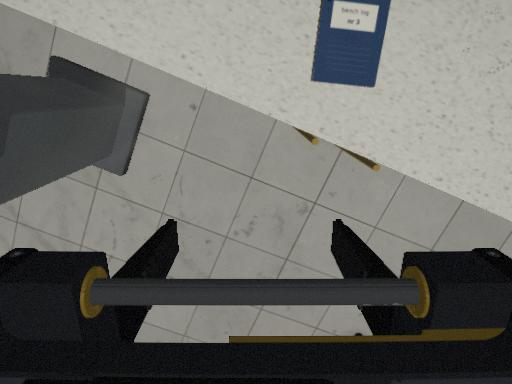

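{"fn": "move_arm", "kwargs": {"rows": [{"tx":-1.6,"ty":-0.3,"tz":2.4,"rx":0,"ry":0,"rz":0,"grip":100},{"tx":-1.6,"ty":-0.3,"tz":2.4,"rx":0,"ry":0,"rz":0,"grip":100},{"tx":-1.6,"ty":-0.3,"tz":2.4,"rx":0,"ry":0,"rz":0,"grip":100},{"tx":-1.6,"ty":-0.3,"tz":2.4,"rx":0,"ry":0,"rz":0,"grip":100},{"tx":-1.6,"ty":-0.3,"tz":2.4,"rx":0,"ry":0,"rz":0,"grip":100},{"tx":-1.6,"ty":-0.3,"tz":2.4,"rx":0,"ry":0,"rz":0,"grip":100},{"tx":-1.6,"ty":-0.3,"tz":2.4,"rx":0,"ry":0,"rz":0,"grip":100},{"tx":-1.6,"ty":0,"tz":2.4,"rx":0,"ry":0,"rz":0,"grip":100},{"tx":-1.6,"ty":0,"tz":2.4,"rx":0,"ry":0,"rz":0,"grip":100},{"tx":-1.6,"ty":0,"tz":2.4,"rx":0,"ry":0,"rz":0,"grip":100}]}}

```text
t: 1.08
eef_pos: [400.6, -336.1, 254.7]
tcp_rot: [-1.571, -0.0, -1.177]
ft_force: [-0.6, 0.2, 0.5]
opening: 1.005
```

{"fn": "move_arm", "kwargs": {"rows": [{"tx":0,"ty":0,"tz":0,"rx":0,"ry":0.12,"rz":0,"grip":50},{"tx":0,"ty":0,"tz":0,"rx":0,"ry":0.12,"rz":0,"grip":50},{"tx":0,"ty":0,"tz":0,"rx":0,"ry":0.12,"rz":0,"grip":50},{"tx":0,"ty":0,"tz":0,"rx":0,"ry":0,"rz":0,"grip":50},{"tx":0,"ty":0,"tz":0,"rx":0,"ry":0,"rz":0,"grip":50}]}}

```text
t: 1.5
eef_pos: [400.1, -337.3, 254.6]
tcp_rot: [-1.571, -0.0, -1.533]
ft_force: [-0.9, 0.4, -0.8]
opening: 0.707
```

```bash
python3 shot.py wrist w1
```

```text
1.55 [ 400.  -337.3  254.6] [-1.571  0.    -1.533] [-0.827  0.324  1.779 -0.     1.039  0.706] [1.4 0.7 0.2] 0.66414135081945
```

View pics/w1.png

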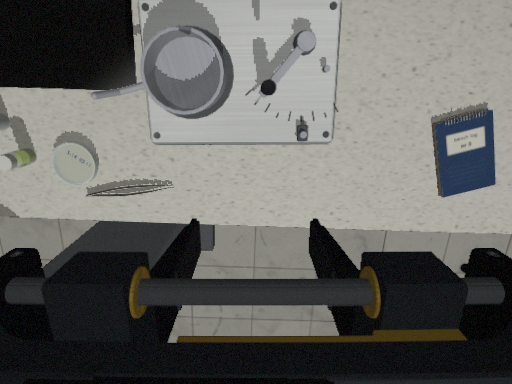

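Run:
```python
from h import *
p=cv2.imread("pics/w1.png")
cv2.imwrite("pics/w1a.png",cv2.resize(p[0:150,230:350],None,fx=4,fy=4,interpolation=cv2.INTER_CUBIC))
cv2.imwrite("pics/w1b.png",cv2.resize(p[0:150,85:245],None,fx=4,fy=4,interpolation=cv2.INTER_CUBIC))
```

```text
(no output)
```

View pics/w1a.png

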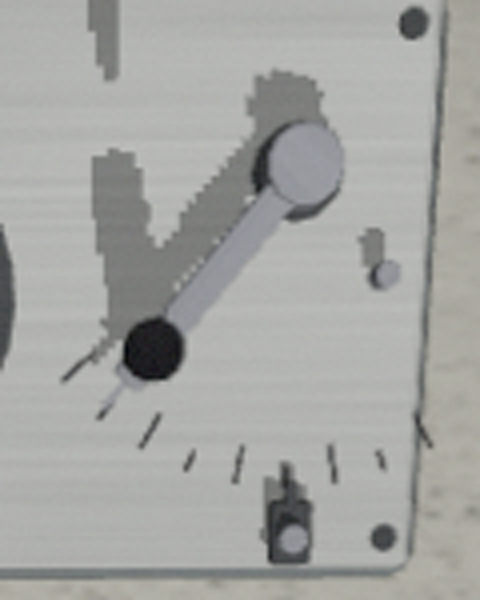

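View pics/w1b.png

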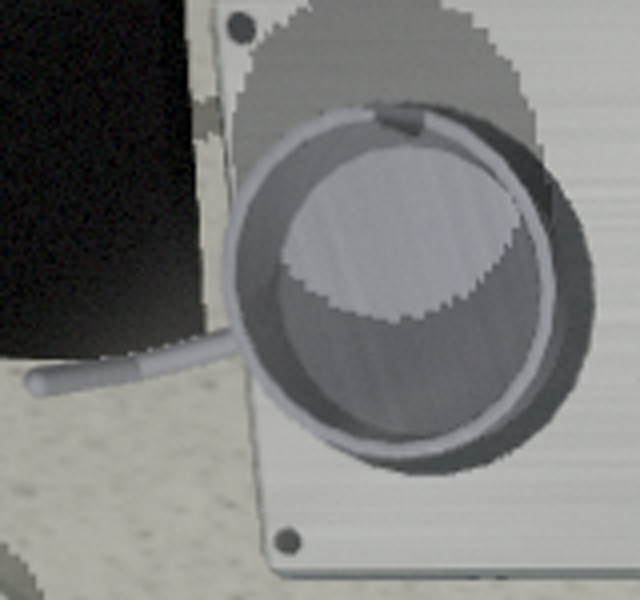

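```bash
cat > ana.py <<'E'
from h import *
import pickle
c=pickle.load(open("pics/w1.pkl","rb"));d=np.load("pics/w1.npy")
P=lambda u,v,z:pix2w(c,u,v,z=z)[:2]
s=np.array([P(145.25,6.75,55),P(333.25,5.5,55),P(325.75,134.25,55),P(156.75,135.25,55)])
print("screws",s.round(1),"centre",s.mean(0))
yv=(s[0]-s[1]+s[3]-s[2]);xv=(s[0]-s[3]+s[1]-s[2])
yaw1=np.arctan2(-yv[0],yv[1]);yaw2=np.arctan2(xv[1],xv[0]);print("yaw",yaw1,yaw2, np.linalg.norm(s[0]-s[1]),np.linalg.norm(s[0]-s[3]))
yaw=(yaw1+yaw2)/2;C=s.mean(0)
Rm=np.array([[np.cos(yaw),-np.sin(yaw)],[np.sin(yaw),np.cos(yaw)]])
W=lambda x,y:C+Rm@np.array([x,y])
piv=W(30,-68);pan=W(0,55);print("piv from deck",piv,"pan",pan)
for z in (65,75,80): print("piv cap",z,P(306.25,40.75,z))
for (u,v) in [(306,41),(268,87),(302,120),(302,135),(200,70),(240,120)]: print(u,v,pix2w(c,u,v,d=d[v,u]).round(1))
kn=P(268.25,87,103);a=np.arctan2(*(kn-piv)[::-1])-yaw;print("knob",kn,np.linalg.norm(kn-piv),"lever",np.radians(210)-a%(2*np.pi))
for u,v,z in[(301.75,115.5,60),(302.75,135,66),(302,125,63)]:
    q=P(u,v,z);a=np.arctan2(*(q-piv)[::-1])-yaw;print("ptr",q,np.linalg.norm(q-piv),np.radians(210)-a%(2*np.pi))
h=P(94.25,95.5,103);print("hnd",h,np.linalg.norm(h-pan),"ang deg world",np.degrees(np.arctan2(*(h-pan)[::-1])),"yaw",np.degrees(yaw))
L=P(85+224/4,72,93);Rr=P(85+555/4,72,93);print("pan rim",L,Rr,np.linalg.norm(L-Rr),(L+Rr)/2)
T=P(183,103/4,93);B=P(183,457/4,93);print(T,B,(T+B)/2)
E
python3 ana.py
```

```text
screws [[ 567.1 -218.2]
 [ 575.5 -412.2]
 [ 443.3 -418.1]
 [ 434.7 -223.7]] centre [ 505.16212159 -318.04253811]
yaw 0.043972475728825386 0.04306668230073652 194.20176895185065 132.55249801363712
piv from deck [ 538.09211409 -384.67297855] pan [ 502.76930023 -263.09461362]
piv cap 65 [ 539.17897    -385.63793015]
piv cap 75 [ 537.56131851 -384.1330283 ]
piv cap 80 [ 536.75249276 -383.38057738]
306 41 [ 537.8 -384.3   72.2]
268 87 [ 491.2 -347.1  102.1]
302 120 [ 458.7 -388.4   61.4]
302 135 [ 442.7 -389.1   65.9]
200 70 [ 506.8 -275.2   59.7]
240 120 [ 455.5 -319.2   55.3]
knob [ 491.19558056 -347.26616107] 59.98795588454907 lever 1.2404220876024858
ptr [ 463.49975388 -387.94237792] 74.66397507325364 0.5233161721466892
ptr [ 442.72269197 -389.89293485] 95.51217000559052 0.5124388477533453
ptr [ 453.37405349 -388.61456109] 84.80970384281504 0.5206259993986224
hnd [ 477.56297651 -180.11190864] 86.72651313657983 ang deg world 106.89636548586114 yaw 2.493488203733054
pan rim [ 500.88991242 -223.37628564] [ 503.64511454 -303.88779348] 80.55863724225168 [ 502.26751348 -263.63203956]
[ 543.15325201 -265.31564473] [ 462.07977805 -263.30250494] [ 502.61651503 -264.30907484]
```

{"fn": "move_arm", "kwargs": {"rows": [{"tx":0.45,"ty":2.0,"tz":3.02,"rx":0,"ry":0,"rz":0,"grip":35},{"tx":0.45,"ty":2.0,"tz":3.02,"rx":0,"ry":0,"rz":0,"grip":35},{"tx":0.45,"ty":2.0,"tz":3.02,"rx":0,"ry":0,"rz":0,"grip":35},{"tx":0,"ty":1.2,"tz":0,"rx":0,"ry":0.12,"rz":0,"grip":35},{"tx":0,"ty":1.2,"tz":0,"rx":0,"ry":0.12,"rz":0,"grip":35},{"tx":0,"ty":1.2,"tz":0,"rx":0,"ry":0.12,"rz":0,"grip":35},{"tx":0,"ty":1.0,"tz":0,"rx":0,"ry":0.12,"rz":0,"grip":35},{"tx":0,"ty":0.5,"tz":0,"rx":0,"ry":0.12,"rz":0,"grip":35},{"tx":0,"ty":0,"tz":0,"rx":0,"ry":0.12,"rz":0,"grip":35},{"tx":0,"ty":0,"tz":0,"rx":0,"ry":0,"rz":0,"grip":35}]}}

```text
t: 2.38
eef_pos: [490.9, -347.8, 143.1]
tcp_rot: [-1.572, 0.0, -2.26]
ft_force: [-0.1, 0.8, -0.2]
opening: 0.349
```

```bash
python3 shot.py wrist w2
```

```text
2.4333 [ 491.  -347.9  143.5] [-1.571 -0.    -2.253] [-0.726  0.56   1.711 -0.     0.871  1.527] [-0.  -0.1 -0.2] 0.34778748535030257
```

View pics/w2.png

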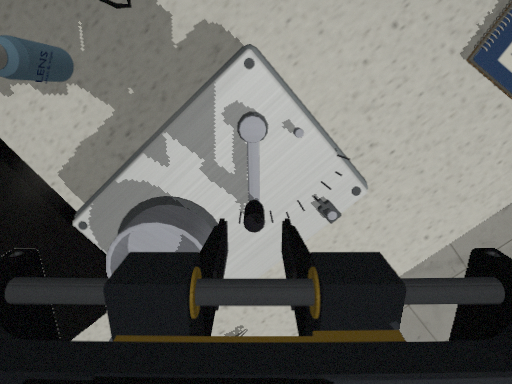

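{"fn": "move_arm", "kwargs": {"rows": [{"tx":0,"ty":1.5,"tz":0,"rx":0,"ry":0,"rz":0,"grip":35},{"tx":0,"ty":1.5,"tz":0,"rx":0,"ry":0,"rz":0,"grip":35},{"tx":0,"ty":1.0,"tz":0,"rx":0,"ry":0,"rz":0,"grip":35},{"tx":0,"ty":0.5,"tz":0,"rx":0,"ry":0,"rz":0,"grip":35},{"tx":0,"ty":0,"tz":0,"rx":0,"ry":0,"rz":0,"grip":35}]}}

```text
t: 2.85
eef_pos: [490.8, -347.6, 97.8]
tcp_rot: [-1.572, 0.0, -2.254]
ft_force: [-1.1, 0.2, 0.4]
opening: 0.347
```

{"fn": "move_arm", "kwargs": {"rows": [{"tx":0,"ty":0,"tz":0,"rx":0,"ry":0,"rz":0,"grip":5},{"tx":0,"ty":0,"tz":0,"rx":0,"ry":0,"rz":0,"grip":5},{"tx":0,"ty":0,"tz":0,"rx":0,"ry":0,"rz":0,"grip":5},{"tx":0,"ty":0,"tz":0,"rx":0,"ry":0,"rz":0,"grip":5},{"tx":0,"ty":0,"tz":0,"rx":0,"ry":0,"rz":0,"grip":5}]}}

```text
t: 3.27
eef_pos: [491.3, -347.9, 99.2]
tcp_rot: [-1.57, -0.0, -2.257]
ft_force: [-0.4, -0.0, 3.6]
opening: 0.153
```

```bash
python3 shot.py wrist w3
```

```text
3.3167 [ 491.3 -347.9   99.2] [-1.57  -0.    -2.257] [-0.726  0.618  1.745 -0.     0.778  1.531] [0.2 0.4 3.5] 0.15055918722257342
```

View pics/w3.png

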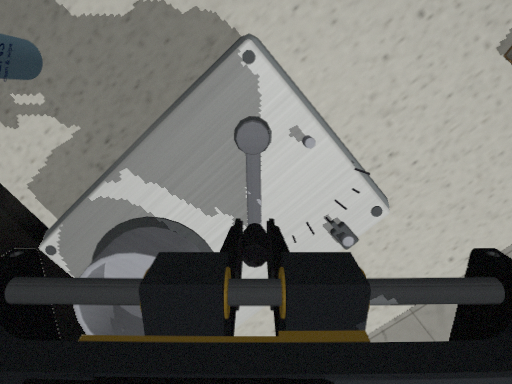

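{"fn": "move_arm", "kwargs": {"rows": [{"tx":0.6,"ty":0,"tz":0.03,"rx":0,"ry":-0.1,"rz":0,"grip":5},{"tx":0.6,"ty":0,"tz":0.03,"rx":0,"ry":-0.1,"rz":0,"grip":5},{"tx":0.6,"ty":0,"tz":0.03,"rx":0,"ry":-0.1,"rz":0,"grip":5},{"tx":0.6,"ty":0,"tz":0.03,"rx":0,"ry":-0.1,"rz":0,"grip":5},{"tx":0.6,"ty":0,"tz":0.03,"rx":0,"ry":-0.1,"rz":0,"grip":5},{"tx":0.6,"ty":0,"tz":0.03,"rx":0,"ry":-0.1,"rz":0,"grip":5},{"tx":0.6,"ty":0,"tz":0.03,"rx":0,"ry":-0.1,"rz":0,"grip":5},{"tx":0.6,"ty":0,"tz":0.03,"rx":0,"ry":-0.1,"rz":0,"grip":5},{"tx":0,"ty":0,"tz":0,"rx":0,"ry":0,"rz":0,"grip":5}]}}

```text
t: 4.07
eef_pos: [479.3, -393.6, 99.2]
tcp_rot: [-1.568, -0.002, -1.451]
ft_force: [7.6, 1.8, 1.9]
opening: 0.146
```

```bash
python3 shot.py wrist w4
cat > lev.py <<'E'
from h import *
s=env.state();p=s["eef_pos"][:2];piv=np.array([538.09,-384.67]);v=p-piv
print("r",np.hypot(*v),"lever",np.radians(210)-(np.arctan2(v[1],v[0])-0.0435)%(2*np.pi),s["tcp_rot"],s["ft_force"],s["eef_pos"],s["t"])
E
python3 lev.py
```

```text
4.1167 [ 479.3 -393.3   99.2] [-1.568 -0.002 -1.455] [-7.940e-01  6.380e-01  1.699e+00  1.000e-03  8.010e-01  6.600e-01] [7.3 1.4 1.5] 0.15025296209120007
r 59.44165440838249 lever 0.4217958592078874 [-1.56790861 -0.00207394 -1.4554149 ] [7.25097632 1.39001988 1.4562635 ] [ 479.27473632 -393.27668557   99.23553823] 4.1167
```

View pics/w4.png

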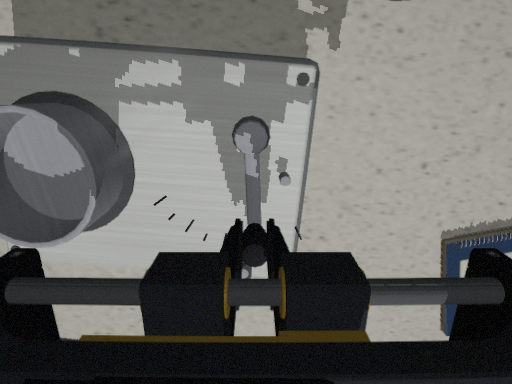

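{"fn": "move_arm", "kwargs": {"rows": [{"tx":0.6,"ty":0,"tz":0.05,"rx":0,"ry":-0.1,"rz":0,"grip":5},{"tx":0.6,"ty":0,"tz":0.05,"rx":0,"ry":-0.1,"rz":0,"grip":5},{"tx":0.6,"ty":0,"tz":0.05,"rx":0,"ry":-0.1,"rz":0,"grip":5},{"tx":0.3,"ty":0,"tz":0.03,"rx":0,"ry":-0.05,"rz":0,"grip":5},{"tx":0.2,"ty":0,"tz":0.02,"rx":0,"ry":-0.03,"rz":0,"grip":5},{"tx":0,"ty":0,"tz":0,"rx":0,"ry":0,"rz":0,"grip":5}]}}

```text
t: 4.62
eef_pos: [486.6, -414.1, 99.2]
tcp_rot: [-1.57, -0.001, -1.075]
ft_force: [4.2, 3.6, 4.4]
opening: 0.15
```

```bash
python3 lev.py
```

```text
r 59.26536434416161 lever 0.04797661252116914 [-1.56950974e+00 -9.76653599e-04 -1.07478920e+00] [4.17455378 3.62053896 4.3553493 ] [ 486.6325496  -414.07262249   99.19449705] 4.6167
```

{"fn": "move_arm", "kwargs": {"rows": [{"tx":0.15,"ty":0,"tz":0.03,"rx":0,"ry":-0.02,"rz":0,"grip":5},{"tx":0.1,"ty":0,"tz":0.02,"rx":0,"ry":-0.02,"rz":0,"grip":5},{"tx":0,"ty":0,"tz":0,"rx":0,"ry":0,"rz":0,"grip":5}]}}

```text
t: 4.87
eef_pos: [487.8, -415.9, 99.2]
tcp_rot: [-1.57, -0.0, -1.035]
ft_force: [1.9, 3.4, 5.4]
opening: 0.15
```

```bash
python3 lev.py
```

```text
r 59.19975101931367 lever 0.011560441397446386 [-1.57012672e+00 -3.84467289e-04 -1.03543915e+00] [1.8993739  3.42682997 5.44893204] [ 487.79290612 -415.89199334   99.20140951] 4.8667
```

{"fn": "move_arm", "kwargs": {"rows": [{"tx":0.15,"ty":0,"tz":0,"rx":0,"ry":0,"rz":0,"grip":5},{"tx":0,"ty":0,"tz":0,"rx":0,"ry":0,"rz":0,"grip":5}]}}

```text
t: 5.03
eef_pos: [488.0, -416.2, 99.1]
tcp_rot: [-1.57, 0.002, -1.037]
ft_force: [-0.2, 8.5, 9.1]
opening: 0.15
```

```bash
python3 lev.py
```

```text
r 59.24063763049332 lever 0.005112805127512665 [-1.57047873  0.00238209 -1.03676562] [-0.15781915  8.53916501  9.05524061] [ 487.96066007 -416.23742664   99.11194825] 5.0333
```

{"fn": "move_arm", "kwargs": {"rows": [{"tx":0.15,"ty":0,"tz":0,"rx":0,"ry":0,"rz":0,"grip":5},{"tx":0,"ty":0,"tz":0,"rx":0,"ry":0,"rz":0,"grip":5}]}}

```text
t: 5.2
eef_pos: [488.1, -416.4, 99.1]
tcp_rot: [-1.571, 0.005, -1.037]
ft_force: [-5.0, 14.1, 11.3]
opening: 0.148
```

```bash
python3 lev.py
```

```text
r 59.23782678311195 lever 0.0015125853757638197 [-1.57088409  0.00535849 -1.0366247 ] [-4.9842419  14.09824532 11.32756541] [ 488.0770075  -416.41619195   99.05157572] 5.2
```

{"fn": "move_arm", "kwargs": {"rows": [{"tx":0,"ty":0,"tz":0,"rx":0,"ry":0,"rz":0,"grip":35},{"tx":0,"ty":0,"tz":0,"rx":0,"ry":0,"rz":0,"grip":35},{"tx":0,"ty":0,"tz":0,"rx":0,"ry":0,"rz":0,"grip":35},{"tx":0,"ty":0,"tz":0,"rx":0,"ry":0,"rz":0,"grip":35},{"tx":0,"ty":-2,"tz":0,"rx":0,"ry":0,"rz":0,"grip":35},{"tx":0,"ty":-3,"tz":0,"rx":0,"ry":0,"rz":0,"grip":35},{"tx":0,"ty":-3,"tz":0,"rx":0,"ry":0,"rz":0,"grip":35},{"tx":0,"ty":0,"tz":0,"rx":0,"ry":0,"rz":0,"grip":35}]}}

```text
t: 5.87
eef_pos: [490.2, -420.4, 184.2]
tcp_rot: [-1.569, -0.008, -1.037]
ft_force: [0.2, -0.5, 0.5]
opening: 0.349
```

```bash
python3 shot.py wrist w5
```

```text
5.9167 [ 489.6 -419.8  181.6] [-1.57  -0.005 -1.037] [-0.811  0.569  1.567 -0.     1.     0.226] [ 0.4  1.3 -0.7] 0.3526103378394476
```

View pics/w5.png

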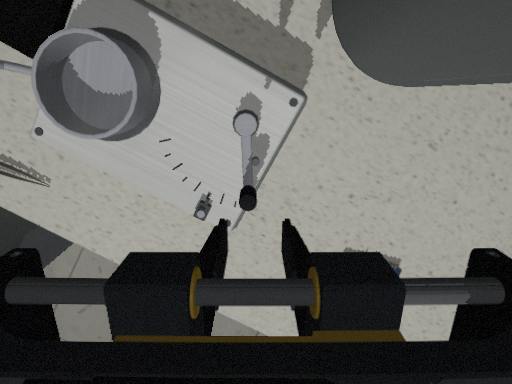

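Run:
```python
from h import *
p=cv2.imread("pics/w5.png")
cv2.imwrite("pics/w5a.png",cv2.resize(p[100:230,150:310],None,fx=4.6,fy=4.6,interpolation=cv2.INTER_CUBIC))
```

```text
(no output)
```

View pics/w5a.png

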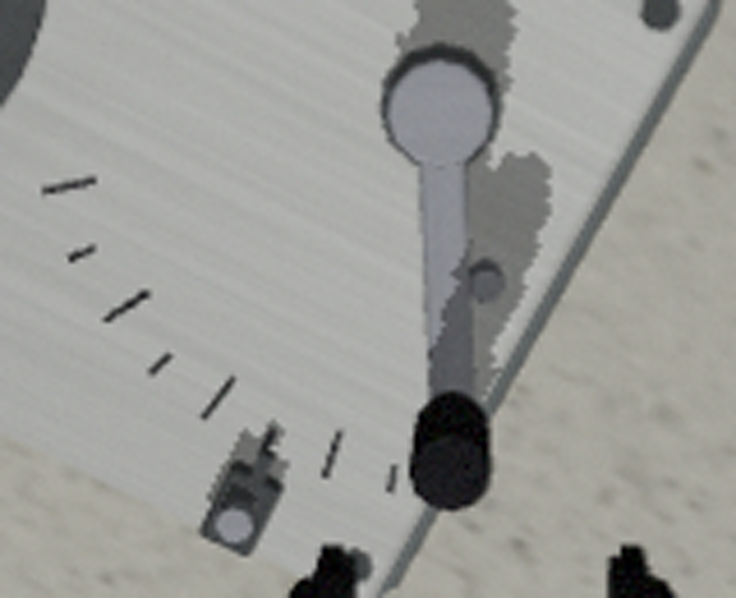

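```bash
cat > an2.py <<'E'
from h import *
import pickle
c=pickle.load(open("pics/w5.pkl","rb"))
P=lambda a,b,z:pix2w(c,150+a/4.6,100+b/4.6,z=z)[:2]
pv=P(440,110,72);k=P(451,470,103);print(pv,k,np.linalg.norm(k-pv))
L=lambda q,p:np.radians(210)-(np.arctan2(*(q-p)[::-1])-.0435)%(2*np.pi)
for p in (pv,np.array([538.09,-384.67])):
    print("knob",L(k,p))
    for a,b,z in[(234,525,66),(273,425,55),(271,432,60),(262,455,60),(242,505,63)]:
        q=P(a,b,z);print(np.linalg.norm(q-p),L(q,p))
for a,b in[(392,478),(332,454),(218,398),(160,364),(127,306),(82,254),(69,185)]:
    q=P(a,b,55);print("tick",np.linalg.norm(q-pv),L(q,pv))
E
python3 an2.py
```

```text
[ 538.6368264 -384.7374735] [ 488.23858598 -417.0004391 ] 59.84046779782575
knob -0.0023283088647287897
95.5696329944337 0.5048979737974988
75.99313160029286 0.5272001245318427
75.79396125387697 0.5247836673586437
81.23401862594132 0.5181703152440629
92.0376606204444 0.5079228654130152
knob -0.008246617088084829
95.02811230069682 0.5038316141219781
75.44948454152664 0.526017456827407
75.25053311534866 0.5235804169427181
80.69120161328463 0.5170036766449946
91.49583616577142 0.5068332477237698
tick 79.61474741485132 0.1734520539207982
tick 77.150167944595 0.346485063233013
tick 77.157897486812 0.6934487957225199
tick 79.67629305077637 0.8672817129322268
tick 76.9361387321508 1.0396625245114506
tick 79.41287633384982 1.2126189142315131
tick 76.64405925011282 1.3903009381319857
```

Run:
```python
from h import *
c=env.calibration("top");d=np.load("pics/top0.npy")
for u,v in[(200,163),(205,165),(195,158),(230,158),(211,172),(202,150),(235,135)]: print(u,v,pix2w(c,u,v,d=d[v,u]).round())
# sieve from top
P=lambda a,b,z:pix2w(c,100+a/8,195+b/8,z=z)[:2]
for u,v,f in[(366,242,8)]:pass
L,R=P(237,240,33),P(493,240,33);T,B=P(366,110,33),P(366,373,33)
print(L,R,T,B); C=np.array([ (T+B)[0]/2,(L+R)[1]/2]);hole=P(117,181,35);print(C,hole,np.linalg.norm(hole-C),np.degrees(np.arctan2(*(hole-C)[::-1])), C+64*(hole-C)/np.linalg.norm(hole-C))
```

```text
200 163 [497.   1. 372.]
205 165 [493.  -8. 373.]
195 158 [504.   9. 380.]
230 158 [505. -54. 379.]
211 172 [546.  11.  25.]
202 150 [516.  -5. 396.]
235 135 [557. -62. 350.]
[401.65605732 221.48848722] [402.62973346 136.91802011] [444.93216008 180.54450468] [358.82461473 177.07951277]
[401.8783874  179.20325366] [420.42198593 261.75329707] 84.60717884935816 77.33954345426217 [415.90545132 241.64716031]
```

{"fn": "move_arm", "kwargs": {"rows": [{"tx":-3.44,"ty":0.4,"tz":0.63,"rx":0,"ry":0,"rz":0,"grip":35},{"tx":-3.44,"ty":0.4,"tz":0.63,"rx":0,"ry":0,"rz":0,"grip":35},{"tx":-3.44,"ty":0.4,"tz":0.63,"rx":0,"ry":0,"rz":0,"grip":35},{"tx":-3.44,"ty":0.4,"tz":0.63,"rx":0,"ry":0,"rz":0,"grip":35},{"tx":-3.44,"ty":0.4,"tz":0.63,"rx":0,"ry":0,"rz":0,"grip":35},{"tx":-3.44,"ty":0.4,"tz":0.63,"rx":0,"ry":0,"rz":0,"grip":35},{"tx":-3.44,"ty":0.4,"tz":0.63,"rx":0,"ry":0,"rz":0,"grip":35},{"tx":0,"ty":0,"tz":0,"rx":0,"ry":0,"rz":0,"grip":35}]}}

```text
t: 6.58
eef_pos: [400.9, -184.2, 149.3]
tcp_rot: [-1.573, 0.005, -1.035]
ft_force: [1.3, -0.3, 0.5]
opening: 0.351
```

{"fn": "move_arm", "kwargs": {"rows": [{"tx":-2.6,"ty":1.8,"tz":1.5,"rx":0,"ry":0,"rz":0,"grip":35},{"tx":-2.6,"ty":1.8,"tz":1.5,"rx":0,"ry":0,"rz":0,"grip":35},{"tx":-2.6,"ty":1.8,"tz":1.5,"rx":0,"ry":0,"rz":0,"grip":35},{"tx":0,"ty":0,"tz":0,"rx":0,"ry":0,"rz":0,"grip":35}]}}

```text
t: 6.92
eef_pos: [401.2, -95.2, 93.9]
tcp_rot: [-1.574, 0.005, -1.035]
ft_force: [0.8, -0.2, -0.3]
opening: 0.351
```

{"fn": "move_arm", "kwargs": {"rows": [{"tx":-2.95,"ty":0,"tz":1.9,"rx":0,"ry":0,"rz":0,"grip":35},{"tx":-2.95,"ty":0,"tz":1.9,"rx":0,"ry":0,"rz":0,"grip":35},{"tx":-2.95,"ty":0,"tz":1.9,"rx":0,"ry":0,"rz":0,"grip":35},{"tx":-2.95,"ty":0,"tz":1.9,"rx":0,"ry":0,"rz":0,"grip":35},{"tx":0,"ty":0,"tz":0,"rx":0,"ry":0,"rz":0,"grip":35}]}}

```text
t: 7.33
eef_pos: [408.5, 45.2, 96.3]
tcp_rot: [-1.571, 0.0, -1.033]
ft_force: [0.2, 0.2, 0.1]
opening: 0.352
```

{"fn": "move_arm", "kwargs": {"rows": [{"tx":-3.29,"ty":-0.3,"tz":2.18,"rx":0,"ry":0,"rz":0,"grip":50},{"tx":-3.29,"ty":-0.3,"tz":2.18,"rx":0,"ry":0,"rz":0,"grip":50},{"tx":-3.29,"ty":-0.3,"tz":2.18,"rx":0,"ry":0,"rz":0,"grip":50},{"tx":-3.29,"ty":-0.3,"tz":2.18,"rx":0,"ry":0,"rz":0,"grip":50},{"tx":-3.29,"ty":-0.3,"tz":2.18,"rx":0,"ry":0,"rz":0,"grip":50},{"tx":0,"ty":0,"tz":0,"rx":0,"ry":0,"rz":0,"grip":50}]}}

```text
t: 7.83
eef_pos: [419.9, 243.0, 111.8]
tcp_rot: [-1.568, -0.0, -1.033]
ft_force: [-1.2, -0.5, -0.8]
opening: 0.502
```

```bash
python3 shot.py wrist w6
```

```text
7.8833 [419.2 240.6 111.3] [-1.57  -0.    -1.033] [ 0.384  0.473  2.027 -0.     0.641  1.417] [-0.7  0.  -0.9] 0.5008409468955256
```

View pics/w6.png

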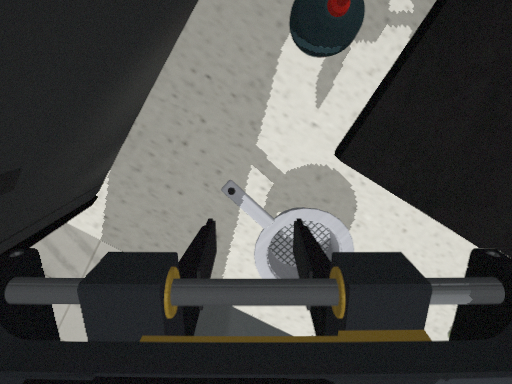

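Run:
```python
from h import *
c=env.calibration("top");d=np.load("pics/top0.npy")
for u,v in[(55,60),(58,150),(75,150),(90,150),(50,235),(60,235),(75,235),(30,200)]: print(u,v,pix2w(c,u,v,d=d[v,u]).round())
```

```text
55 60 [766. 360. 238.]
58 150 [565. 356. 189.]
75 150 [587. 353. 100.]
90 150 [612. 354.  -2.]
50 235 [368. 361. 186.]
60 235 [370. 360. 137.]
75 235 [373. 360.  48.]
30 200 [443. 396. 222.]
```

Run:
```python
from h import *
import pickle
c=pickle.load(open("pics/w6.pkl","rb"))
h=pix2w(c,231.5,190.5,z=35);print(h)
d=np.load("pics/w6.npy");print(pix2w(c,250,206,d=d[206,250]),pix2w(c,262,217,z=35), pix2w(c,240,197,z=35))
C=np.array([401.9,179.2]);v=h[:2]-C;print(np.hypot(*v),np.degrees(np.arctan2(v[1],v[0])))
```

```text
[420.68098225 263.88346251  35.        ]
[417.25493488 244.87679499  35.86389556] [413.79497821 231.5350328   35.        ] [419.44290986 255.41558446  35.        ]
86.74107514544937 77.49541451377424
```

{"fn": "move_arm", "kwargs": {"rows": [{"tx":0.3,"ty":0.5,"tz":-0.8,"rx":0,"ry":-0.116,"rz":0,"grip":50},{"tx":0,"ty":0.5,"tz":0,"rx":0,"ry":-0.116,"rz":0,"grip":50},{"tx":0,"ty":0.5,"tz":0,"rx":0,"ry":-0.116,"rz":0,"grip":50},{"tx":0,"ty":0.5,"tz":0,"rx":0,"ry":-0.116,"rz":0,"grip":50},{"tx":0,"ty":0.5,"tz":0,"rx":0,"ry":-0.116,"rz":0,"grip":50},{"tx":0,"ty":0.5,"tz":0,"rx":0,"ry":-0.116,"rz":0,"grip":50},{"tx":0,"ty":0,"tz":0,"rx":0,"ry":-0.116,"rz":0,"grip":50},{"tx":0,"ty":0,"tz":0,"rx":0,"ry":0,"rz":0,"grip":50}]}}

```text
t: 8.55
eef_pos: [413.6, 230.2, 81.0]
tcp_rot: [-1.572, 0.001, -0.221]
ft_force: [-0.2, 0.4, 0.8]
opening: 0.501
```

```bash
python3 shot.py wrist w7;python3 shot.py side s7
```

```text
8.6 [413.7 230.4  81.2] [-1.572e+00  1.000e-03 -2.280e-01] [ 0.369  0.518  2.072 -0.     0.553  0.597] [0.7 0.3 0.2] 0.5003645710642414
8.65 [413.7 230.7  81.4] [-1.571  0.    -0.23 ] [ 0.369  0.517  2.072 -0.     0.553  0.599] [ 1.   0.3 -0.2] 0.5014546161414969
```

View pics/w7.png

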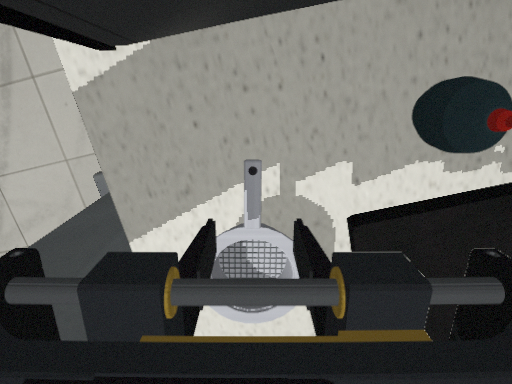

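View pics/s7.png

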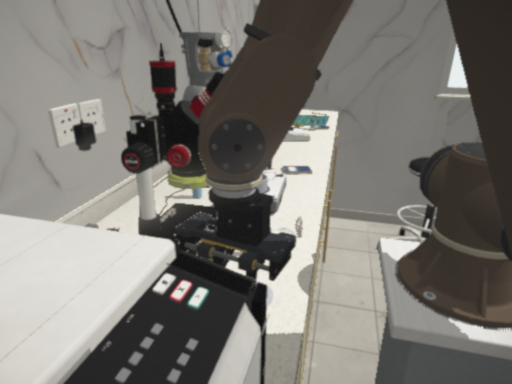

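{"fn": "move_arm", "kwargs": {"rows": [{"tx":0,"ty":1.2,"tz":0.6,"rx":0,"ry":0,"rz":0,"grip":50},{"tx":0,"ty":1.2,"tz":0,"rx":0,"ry":0,"rz":0,"grip":50},{"tx":0,"ty":1.2,"tz":0,"rx":0,"ry":0,"rz":0,"grip":50},{"tx":0,"ty":0.8,"tz":0,"rx":0,"ry":0,"rz":0,"grip":50},{"tx":0,"ty":0.4,"tz":0,"rx":0,"ry":0,"rz":0,"grip":50},{"tx":0,"ty":0,"tz":0,"rx":0,"ry":0,"rz":0,"grip":50}]}}

```text
t: 9.15
eef_pos: [414.7, 237.2, 33.0]
tcp_rot: [-1.572, 0.001, -0.227]
ft_force: [0.5, -0.5, -0.2]
opening: 0.502
```

{"fn": "move_arm", "kwargs": {"rows": [{"tx":0,"ty":0,"tz":0,"rx":0,"ry":0,"rz":0,"grip":0},{"tx":0,"ty":0,"tz":0,"rx":0,"ry":0,"rz":0,"grip":0},{"tx":0,"ty":0,"tz":0,"rx":0,"ry":0,"rz":0,"grip":0},{"tx":0,"ty":0,"tz":0,"rx":0,"ry":0,"rz":0,"grip":0},{"tx":0,"ty":0,"tz":0,"rx":0,"ry":0,"rz":0,"grip":0},{"tx":0,"ty":0,"tz":0,"rx":0,"ry":0,"rz":0,"grip":0},{"tx":0,"ty":0,"tz":0,"rx":0,"ry":0,"rz":0,"grip":0},{"tx":0,"ty":0,"tz":0,"rx":0,"ry":0,"rz":0,"grip":0}]}}

```text
t: 9.82
eef_pos: [414.9, 237.6, 33.7]
tcp_rot: [-1.571, -0.0, -0.225]
ft_force: [-0.4, 0.3, 2.2]
opening: 0.121
```

```bash
python3 shot.py wrist w8
```

```text
9.8667 [414.9 237.6  33.7] [-1.571 -0.    -0.225] [ 0.382  0.613  2.089 -0.     0.44   0.607] [-0.2  1.   2.6] 0.12299021011677656
```

View pics/w8.png

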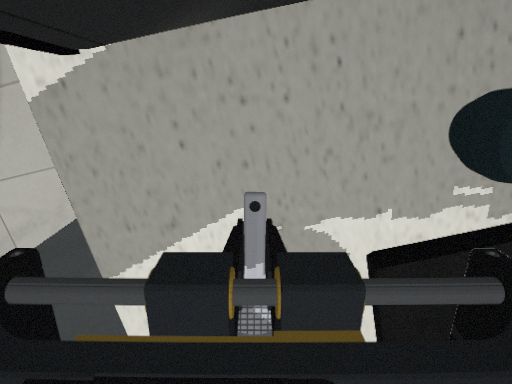

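Run:
```python
from h import *
import pickle
c=pickle.load(open("pics/w8.pkl","rb"))
for z in(35,36):
    h=pix2w(c,255.5,206.5,z=z);R=rot([-1.571,0,-.225]);print(h,R.T@(h-np.array([414.9,237.6,33.7])))
d=np.load("pics/w8.npy");print(pix2w(c,251,200,d=d[200,251]))
```

```text
[422.13688671 263.42658767  35.        ] [ 1.2923985  -1.30545642 26.7899356 ]
[422.21610923 263.79524121  36.        ] [ 1.28737519 -2.30553319 27.16676826]
[420.76378867 267.96930302  36.39501767]
```

{"fn": "move_arm", "kwargs": {"rows": [{"tx":0,"ty":-0.5,"tz":0,"rx":0,"ry":0,"rz":0,"grip":0},{"tx":0,"ty":-1.5,"tz":0,"rx":0,"ry":0,"rz":0,"grip":0},{"tx":0,"ty":-2,"tz":0,"rx":0,"ry":0,"rz":0,"grip":0},{"tx":0,"ty":-2,"tz":0,"rx":0,"ry":0,"rz":0,"grip":0},{"tx":0,"ty":-2,"tz":0,"rx":0,"ry":0,"rz":0,"grip":0},{"tx":0,"ty":-1.5,"tz":0,"rx":0,"ry":0,"rz":0,"grip":0},{"tx":0,"ty":-0.5,"tz":0,"rx":0,"ry":0,"rz":0,"grip":0},{"tx":0,"ty":0,"tz":0,"rx":0,"ry":0,"rz":0,"grip":0}]}}

```text
t: 10.53
eef_pos: [415.1, 237.7, 134.6]
tcp_rot: [-1.57, -0.002, -0.225]
ft_force: [-0.7, -0.1, -2.7]
opening: 0.119
```

```bash
python3 shot.py wrist w9
python3 - <<'E'
from h import *
import pickle
E
```

```text
10.5833 [414.8 237.5 133.7] [-1.57e+00 -1.00e-03 -2.25e-01] [ 0.382  0.429  2.02  -0.     0.692  0.607] [ 0.6 -0.2 -2.1] 0.11955902713103861
```

View pics/w9.png

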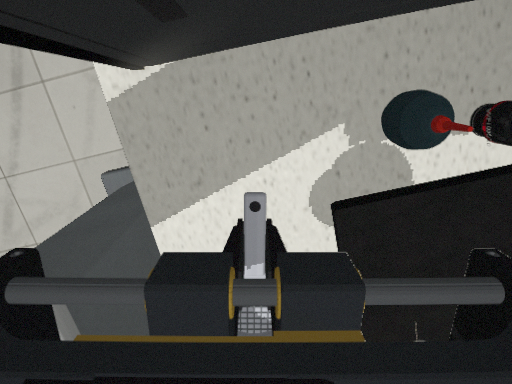

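```bash
cat > plan.py <<'E'
import numpy as np,sys,json
from h import rot
def plan(p0,yaw,segs):
    # segs: (target xyz, n rows, dyaw total)
    p=np.array(p0,float);out=[]
    for tgt,n,dy in segs:
        st=p.copy()
        for i in range(n):
            want=st+(np.array(tgt)-st)*(i+1)/n
            R=rot([-np.pi/2,0,yaw]); t=np.round(R.T@(want-p)/10,2); ry=round(-dy/n,3)
            p=p+R@t*10; yaw-=ry; out.append((t.tolist(),ry))
    for o in out: print(o)
    print(p,yaw)
if __name__=="__main__": exec(sys.argv[1])
E
python3 plan.py 'plan([414.8,237.5,133.7],-.225,[((405,140,140),14,1.68)])'
```

```text
([0.09, -0.04, -0.69], -0.12)
([0.0, -0.05, -0.7], -0.12)
([-0.08, -0.04, -0.7], -0.12)
([-0.16, -0.05, -0.68], -0.12)
([-0.25, -0.04, -0.66], -0.12)
([-0.32, -0.05, -0.62], -0.12)
([-0.39, -0.04, -0.58], -0.12)
([-0.46, -0.05, -0.53], -0.12)
([-0.52, -0.04, -0.47], -0.12)
([-0.57, -0.05, -0.4], -0.12)
([-0.61, -0.04, -0.33], -0.12)
([-0.66, -0.05, -0.26], -0.12)
([-0.67, -0.04, -0.18], -0.12)
([-0.7, -0.05, -0.09], -0.12)
[404.96370085 139.96702363 140.        ] 1.455
```

{"fn": "move_arm", "kwargs": {"rows": [{"tx":0.1,"ty":-0.05,"tz":-0.7,"rx":0,"ry":-0.12,"rz":0,"grip":0},{"tx":0,"ty":-0.05,"tz":-0.7,"rx":0,"ry":-0.12,"rz":0,"grip":0},{"tx":-0.1,"ty":-0.05,"tz":-0.7,"rx":0,"ry":-0.12,"rz":0,"grip":0},{"tx":-0.16,"ty":-0.05,"tz":-0.68,"rx":0,"ry":-0.12,"rz":0,"grip":0},{"tx":-0.25,"ty":-0.05,"tz":-0.66,"rx":0,"ry":-0.12,"rz":0,"grip":0},{"tx":-0.32,"ty":-0.05,"tz":-0.62,"rx":0,"ry":-0.12,"rz":0,"grip":0},{"tx":-0.4,"ty":-0.05,"tz":-0.58,"rx":0,"ry":-0.12,"rz":0,"grip":0}]}}

```text
t: 11.17
eef_pos: [409.2, 188.1, 135.9]
tcp_rot: [-1.57, 0.002, 0.621]
ft_force: [-0.3, -0.2, -0.8]
opening: 0.117
```

{"fn": "move_arm", "kwargs": {"rows": [{"tx":-0.46,"ty":-0.05,"tz":-0.53,"rx":0,"ry":-0.12,"rz":0,"grip":0},{"tx":-0.52,"ty":-0.05,"tz":-0.47,"rx":0,"ry":-0.12,"rz":0,"grip":0},{"tx":-0.57,"ty":-0.05,"tz":-0.4,"rx":0,"ry":-0.12,"rz":0,"grip":0},{"tx":-0.61,"ty":-0.05,"tz":-0.33,"rx":0,"ry":-0.12,"rz":0,"grip":0},{"tx":-0.66,"ty":-0.05,"tz":-0.26,"rx":0,"ry":-0.12,"rz":0,"grip":0},{"tx":-0.67,"ty":-0.05,"tz":-0.18,"rx":0,"ry":-0.12,"rz":0,"grip":0},{"tx":-0.7,"ty":-0.05,"tz":-0.1,"rx":0,"ry":-0.12,"rz":0,"grip":0},{"tx":0,"ty":0,"tz":0,"rx":0,"ry":0,"rz":0,"grip":0}]}}

```text
t: 11.83
eef_pos: [404.2, 139.0, 139.6]
tcp_rot: [-1.569, 0.001, 1.46]
ft_force: [0.7, -0.4, -1.8]
opening: 0.123
```

```bash
python3 shot.py wrist w10; python3 shot.py top t10
```

```text
11.8833 [404.5 139.5 139.7] [-1.569e+00  1.000e-03  1.452e+00] [ 0.177  0.362  2.127 -0.     0.654 -1.274] [-0.3  0.2 -1.7] 0.12182134902077746
11.9333 [404.6 139.8 139.9] [-1.569  0.     1.45 ] [ 0.178  0.362  2.127 -0.     0.654 -1.272] [-0.2 -0.1 -0.7] 0.11952915197577314
```

View pics/t10.png

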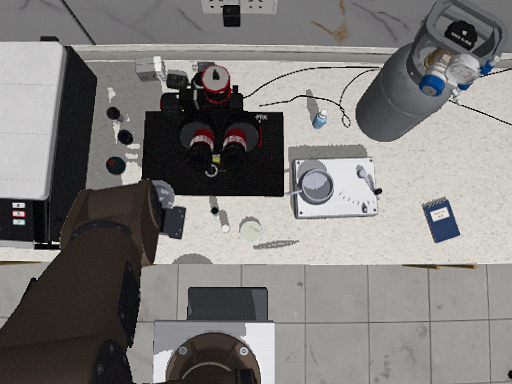

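View pics/w10.png

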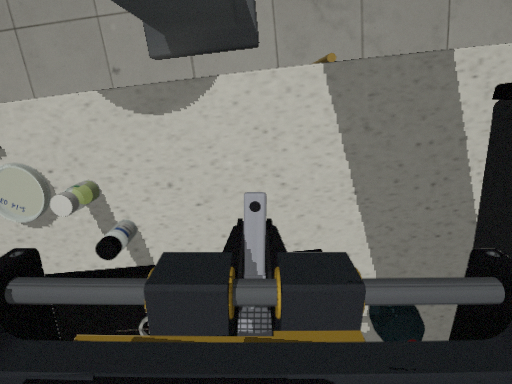

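Run:
```python
from h import *
c=env.calibration("top");d0=np.load("pics/top0.npy");d=np.load("pics/t10.npy")
pts=[]
for v in range(170,260,2):
  for u in range(100,200,2):
    if d[v,u]>0 and d0[v,u]-d[v,u]>60: pts.append(pix2w(c,u,v,d=d[v,u]))
pts=np.array(pts)
for lo in range(0,700,50):
    m=(pts[:,2]>=lo)&(pts[:,2]<lo+50)
    if m.any(): print(lo,m.sum(),pts[m].max(0).round(),pts[m].min(0).round())
pts=[]
for v in range(120,180):
  for u in range(180,262):
    if d0[v,u]>0: pts.append(pix2w(c,u,v,d=d0[v,u]))
pts=np.array(pts);m=(pts[:,2]>250);q=pts[m];print("eye min x",q[q[:,0].argsort()[:8]].round())
```

```text
100 99 [505. 142. 141.] [442.  93. 103.]
200 158 [432. 103. 249.] [364.  47. 211.]
250 20 [433.  91. 300.] [379.  85. 253.]
350 45 [461.  86. 400.] [362.  68. 364.]
400 427 [463. 168. 449.] [326.  62. 400.]
450 213 [428. 137. 500.] [326.  62. 450.]
500 281 [388. 126. 550.] [327.  64. 500.]
550 143 [354. 113. 600.] [328.  67. 551.]
600 6 [330.  96. 605.] [328.  85. 600.]
eye min x [[482. -60. 368.]
 [482. -61. 367.]
 [483.  -1. 369.]
 [483.   1. 369.]
 [483. -52. 370.]
 [483.   5. 368.]
 [483. -51. 370.]
 [483.   3. 368.]]
```

```bash
python3 plan.py 'plan([404.6,139.8,140],1.452,[((402,30,140),4,0),((402,-110,142),5,0),((430,-200,152),4,.1),((444.2,-269.7,155),4,.118)])'
```

```text
([-2.73, -0.0, -0.26], 0.0)
([-2.74, -0.0, -0.26], 0.0)
([-2.73, -0.0, -0.26], 0.0)
([-2.73, -0.0, -0.26], 0.0)
([-2.78, -0.04, -0.33], 0.0)
([-2.78, -0.04, -0.33], 0.0)
([-2.78, -0.04, -0.34], 0.0)
([-2.78, -0.04, -0.33], 0.0)
([-2.78, -0.04, -0.33], 0.0)
([-2.15, -0.25, -0.96], -0.025)
([-2.18, -0.25, -0.91], -0.025)
([-2.2, -0.25, -0.85], -0.025)
([-2.21, -0.25, -0.8], -0.025)
([-1.74, -0.08, -0.39], -0.029)
([-1.74, -0.07, -0.34], -0.029)
([-1.76, -0.07, -0.28], -0.029)
([-1.76, -0.08, -0.24], -0.029)
[ 444.20784116 -269.66086484  155.        ] 1.6679999999999993
```

{"fn": "move_arm", "kwargs": {"rows": [{"tx":-2.73,"ty":0,"tz":-0.26,"rx":0,"ry":0,"rz":0,"grip":0},{"tx":-2.73,"ty":0,"tz":-0.26,"rx":0,"ry":0,"rz":0,"grip":0},{"tx":-2.73,"ty":0,"tz":-0.26,"rx":0,"ry":0,"rz":0,"grip":0},{"tx":-2.73,"ty":0,"tz":-0.26,"rx":0,"ry":0,"rz":0,"grip":0},{"tx":0,"ty":0,"tz":0,"rx":0,"ry":0,"rz":0,"grip":0}]}}

```text
t: 12.35
eef_pos: [402.6, 27.6, 140.2]
tcp_rot: [-1.57, 0.0, 1.448]
ft_force: [-0.8, 0.7, -0.7]
opening: 0.123
```

{"fn": "move_arm", "kwargs": {"rows": [{"tx":-2.78,"ty":-0.04,"tz":-0.33,"rx":0,"ry":0,"rz":0,"grip":0},{"tx":-2.78,"ty":-0.04,"tz":-0.33,"rx":0,"ry":0,"rz":0,"grip":0},{"tx":-2.78,"ty":-0.04,"tz":-0.33,"rx":0,"ry":0,"rz":0,"grip":0},{"tx":-2.78,"ty":-0.04,"tz":-0.33,"rx":0,"ry":0,"rz":0,"grip":0},{"tx":-2.78,"ty":-0.04,"tz":-0.33,"rx":0,"ry":0,"rz":0,"grip":0},{"tx":0,"ty":0,"tz":0,"rx":0,"ry":0,"rz":0,"grip":0}]}}

```text
t: 12.85
eef_pos: [403.8, -112.7, 142.4]
tcp_rot: [-1.572, 0.001, 1.449]
ft_force: [-0.6, 0.2, -2.6]
opening: 0.122
```

{"fn": "move_arm", "kwargs": {"rows": [{"tx":-2.15,"ty":-0.25,"tz":-0.96,"rx":0,"ry":-0.025,"rz":0,"grip":0},{"tx":-2.18,"ty":-0.25,"tz":-0.91,"rx":0,"ry":-0.025,"rz":0,"grip":0},{"tx":-2.2,"ty":-0.25,"tz":-0.85,"rx":0,"ry":-0.025,"rz":0,"grip":0},{"tx":-2.2,"ty":-0.25,"tz":-0.8,"rx":0,"ry":-0.025,"rz":0,"grip":0},{"tx":-1.75,"ty":-0.08,"tz":-0.39,"rx":0,"ry":-0.03,"rz":0,"grip":0},{"tx":-1.75,"ty":-0.08,"tz":-0.34,"rx":0,"ry":-0.03,"rz":0,"grip":0},{"tx":-1.75,"ty":-0.08,"tz":-0.28,"rx":0,"ry":-0.03,"rz":0,"grip":0},{"tx":-1.75,"ty":-0.08,"tz":-0.24,"rx":0,"ry":-0.03,"rz":0,"grip":0},{"tx":0,"ty":0,"tz":0,"rx":0,"ry":0,"rz":0,"grip":0}]}}

```text
t: 13.6
eef_pos: [447.0, -270.9, 155.4]
tcp_rot: [-1.571, 0.001, 1.672]
ft_force: [-0.3, 0.1, -1.4]
opening: 0.119
```

```bash
python3 shot.py top t11; python3 shot.py side s11
```

```text
13.65 [ 446.3 -269.4  155.2] [-1.57  -0.     1.671] [-0.67   0.446  1.898  0.     0.798 -2.341] [ 0.9 -0.2 -1.3] 0.11880639717183822
13.7 [ 445.9 -268.5  155.2] [-1.570e+00 -1.000e-03  1.672e+00] [-0.669  0.446  1.899  0.     0.798 -2.341] [-0.5  0.1 -1. ] 0.1250409356589723
```

View pics/t11.png

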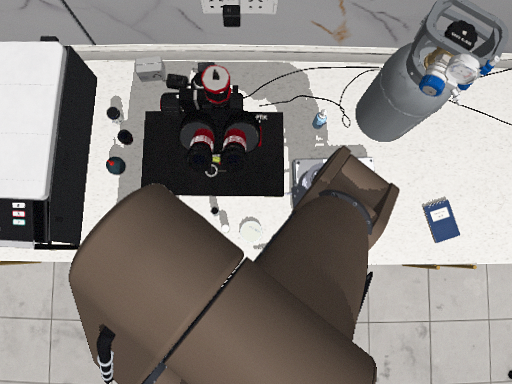

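View pics/s11.png

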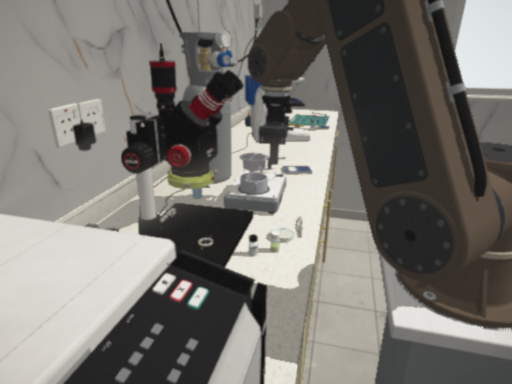

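```bash
python3 shot.py side s12
python3 - <<'E'
from h import *
p=cv2.imread("pics/s12.png");cv2.imwrite("pics/s12a.png",cv2.resize(p[130:220,210:310],None,fx=6.6,fy=6.6,interpolation=cv2.INTER_CUBIC))
E
```

```text
13.75 [ 445.7 -268.1  155.3] [-1.570e+00 -1.000e-03  1.673e+00] [-0.669  0.445  1.9    0.     0.798 -2.342] [-0.3  0.1 -1.3] 0.12084167267014274
```

View pics/s12a.png

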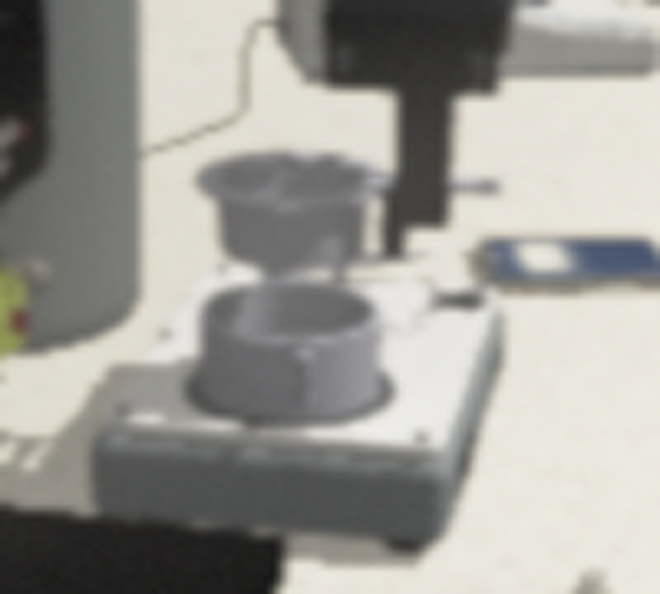

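Run:
```python
from h import *
c=env.calibration("side")
def q(P):
    u,v=w2pix(c,P);return ((u-210)*6.6).round(1),((v-130)*6.6).round(1)
for n,C,z,r in[("pan",(502.5,-263.7),93,41),("panbase",(502.5,-263.7),56,41),("flange",(504.1,-262.1),155.3-33.7+33,43),("foot",(504.1,-262.1),121.6,32)]:
    a=np.array([q((C[0]+r*np.cos(t),C[1]+r*np.sin(t),z)) for t in np.linspace(0,6.28,60)]);print(n,a.min(0),a.max(0))
```

```text
pan [192.6 276.8] [377.8 339.9]
panbase [193.  352.2] [375.7 419.9]
flange [182.8 146.4] [381.6 203.8]
foot [208.4 224.1] [354.5 270.4]
```

{"fn": "move_arm", "kwargs": {"rows": [{"tx":-0.15,"ty":1.0,"tz":0,"rx":0,"ry":0,"rz":0,"grip":0},{"tx":0,"ty":1.0,"tz":0,"rx":0,"ry":0,"rz":0,"grip":0},{"tx":0,"ty":0.6,"tz":0,"rx":0,"ry":0,"rz":0,"grip":0},{"tx":0,"ty":0.4,"tz":0,"rx":0,"ry":0,"rz":0,"grip":0},{"tx":0,"ty":0,"tz":0,"rx":0,"ry":0,"rz":0,"grip":0},{"tx":0,"ty":0,"tz":0,"rx":0,"ry":0,"rz":0,"grip":0}]}}

```text
t: 14.25
eef_pos: [445.9, -270.6, 125.5]
tcp_rot: [-1.57, -0.0, 1.675]
ft_force: [-0.2, 0.4, -0.8]
opening: 0.121
```

```bash
python3 shot.py side s13
python3 - <<'E'
from h import *
p=cv2.imread("pics/s13.png");cv2.imwrite("pics/s13a.png",cv2.resize(p[130:220,210:310],None,fx=6.6,fy=6.6,interpolation=cv2.INTER_CUBIC))
E
```

```text
14.3 [ 446.  -270.7  125.8] [-1.571  0.     1.675] [-0.672  0.49   1.924 -0.     0.727 -2.347] [ 0.1 -0.2 -0.4] 0.11942447806419745
```

View pics/s13a.png

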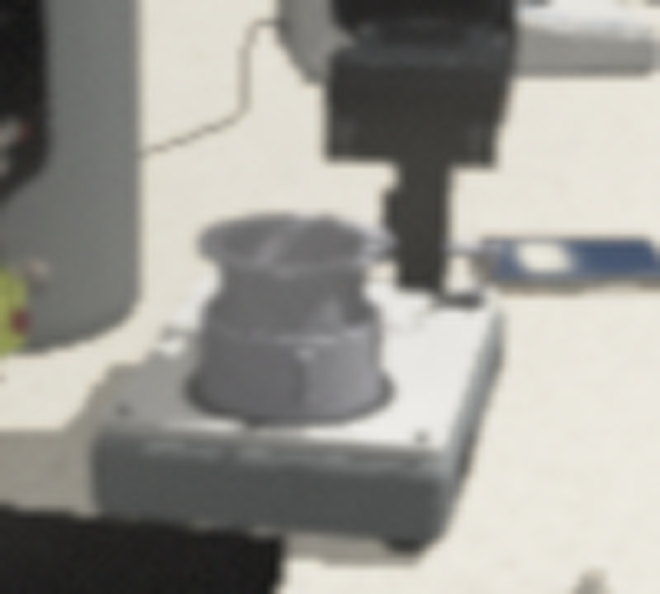

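{"fn": "move_arm", "kwargs": {"rows": [{"tx":0,"ty":0.5,"tz":-0.15,"rx":0,"ry":0,"rz":0,"grip":0},{"tx":0,"ty":0.5,"tz":0,"rx":0,"ry":0,"rz":0,"grip":0},{"tx":0,"ty":0.5,"tz":0,"rx":0,"ry":0,"rz":0,"grip":0},{"tx":0,"ty":0.4,"tz":0,"rx":0,"ry":0,"rz":0,"grip":0},{"tx":0,"ty":0,"tz":0,"rx":0,"ry":0,"rz":0,"grip":0}]}}

```text
t: 14.72
eef_pos: [447.1, -270.4, 105.9]
tcp_rot: [-1.57, -0.001, 1.675]
ft_force: [-0.2, -0.2, -2.0]
opening: 0.123
```

```bash
python3 lev.py
```

```text
r 146.08649988795784 lever 1.465367983187579 [-1.56981399e+00 -8.92039332e-04  1.67495551e+00] [-0.20578659 -0.17243744 -2.01687563] [ 447.08325094 -270.39385605  105.88217631] 14.7167
```

No contact, 20 mm deep. Continue down to seating.

{"fn": "move_arm", "kwargs": {"rows": [{"tx":0,"ty":0.3,"tz":0,"rx":0,"ry":0,"rz":0,"grip":0},{"tx":0,"ty":0.3,"tz":0,"rx":0,"ry":0,"rz":0,"grip":0},{"tx":0,"ty":0.15,"tz":0,"rx":0,"ry":0,"rz":0,"grip":0},{"tx":0,"ty":0,"tz":0,"rx":0,"ry":0,"rz":0,"grip":0}]}}

```text
t: 15.05
eef_pos: [447.2, -270.4, 99.0]
tcp_rot: [-1.57, -0.0, 1.675]
ft_force: [-0.8, 1.0, -0.4]
opening: 0.124
```

```bash
python3 shot.py side s14
python3 - <<'E'
from h import *
p=cv2.imread("pics/s14.png");cv2.imwrite("pics/s14a.png",cv2.resize(p[130:220,210:310],None,fx=6.6,fy=6.6,interpolation=cv2.INTER_CUBIC))
E
```

```text
15.1 [ 447.2 -270.5   99.2] [-1.57  -0.     1.675] [-0.67   0.534  1.942 -0.     0.667 -2.345] [-1.3  2.  -0.8] 0.12181458347905356
```

View pics/s14a.png

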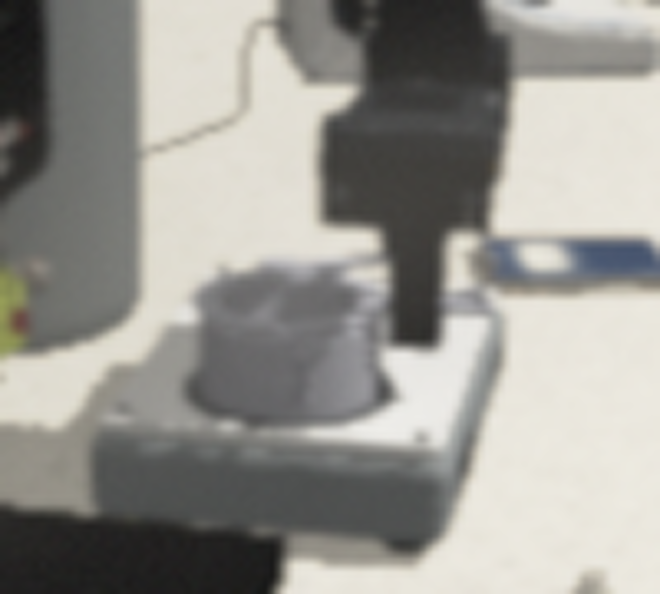

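{"fn": "move_arm", "kwargs": {"rows": [{"tx":0,"ty":0.15,"tz":0,"rx":0,"ry":0,"rz":0,"grip":0},{"tx":0,"ty":0.1,"tz":0,"rx":0,"ry":0,"rz":0,"grip":0},{"tx":0,"ty":0,"tz":0,"rx":0,"ry":0,"rz":0,"grip":0},{"tx":0,"ty":0,"tz":0,"rx":0,"ry":0,"rz":0,"grip":0}]}}

```text
t: 15.43
eef_pos: [447.3, -270.5, 96.8]
tcp_rot: [-1.571, -0.0, 1.675]
ft_force: [-2.6, 2.2, -0.1]
opening: 0.124
```

{"fn": "move_arm", "kwargs": {"rows": [{"tx":0.07,"ty":0,"tz":0.1,"rx":0,"ry":0,"rz":0,"grip":0},{"tx":0,"ty":0.1,"tz":0,"rx":0,"ry":0,"rz":0,"grip":0},{"tx":0,"ty":0,"tz":0,"rx":0,"ry":0,"rz":0,"grip":0},{"tx":0,"ty":0,"tz":0,"rx":0,"ry":0,"rz":0,"grip":0}]}}

```text
t: 15.77
eef_pos: [446.6, -270.2, 96.5]
tcp_rot: [-1.572, 0.001, 1.675]
ft_force: [-3.3, 2.7, 8.2]
opening: 0.123
```

{"fn": "move_arm", "kwargs": {"rows": [{"tx":0,"ty":-0.05,"tz":0,"rx":0,"ry":0,"rz":0,"grip":40},{"tx":0,"ty":0,"tz":0,"rx":0,"ry":0,"rz":0,"grip":40},{"tx":0,"ty":0,"tz":0,"rx":0,"ry":0,"rz":0,"grip":40},{"tx":0,"ty":0,"tz":0,"rx":0,"ry":0,"rz":0,"grip":40},{"tx":0,"ty":0,"tz":0,"rx":0,"ry":0,"rz":0,"grip":40},{"tx":0,"ty":-1.5,"tz":0,"rx":0,"ry":0,"rz":0,"grip":40},{"tx":0,"ty":-3,"tz":0,"rx":0,"ry":0,"rz":0,"grip":40},{"tx":0,"ty":-3,"tz":0,"rx":0,"ry":0,"rz":0,"grip":40},{"tx":0,"ty":0,"tz":0,"rx":0,"ry":0,"rz":0,"grip":40}]}}

```text
t: 16.52
eef_pos: [447.8, -271.1, 175.8]
tcp_rot: [-1.576, 0.005, 1.675]
ft_force: [-0.3, -0.6, 0.8]
opening: 0.4
```

```bash
python3 shot.py wrist w15; python3 shot.py side s15
python3 - <<'E'
from h import *
p=cv2.imread("pics/s15.png");cv2.imwrite("pics/s15a.png",cv2.resize(p[130:220,210:310],None,fx=6.6,fy=6.6,interpolation=cv2.INTER_CUBIC))
E
```

```text
16.5667 [ 447.2 -270.7  173.7] [-1.574  0.004  1.675] [-0.671  0.42   1.879 -0.     0.837 -2.346] [ 0.2 -1.2  0.2] 0.39790283390494635
16.6167 [ 446.6 -270.2  172.1] [-1.572  0.002  1.675] [-0.671  0.422  1.881 -0.     0.836 -2.346] [-0.2 -0.7 -0.4] 0.4011137089322692
```

View pics/w15.png

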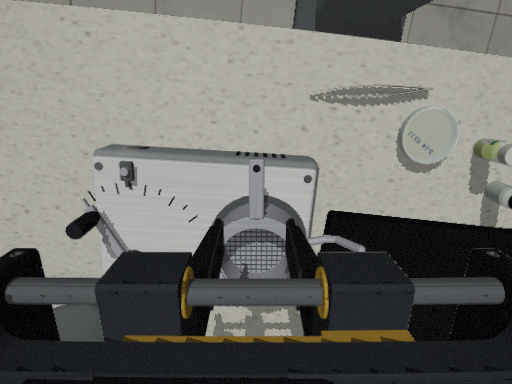

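View pics/s15a.png

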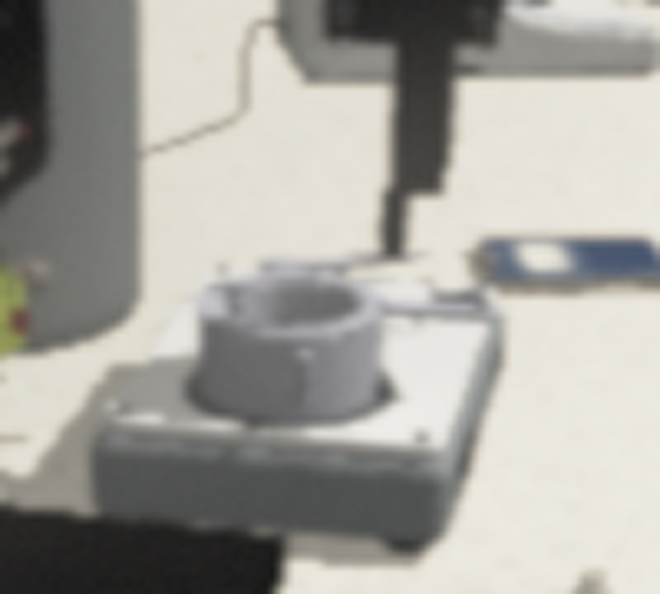

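```bash
python3 - <<'E'
from h import *
import pickle
c=pickle.load(open("pics/w15.pkl","rb"));d=np.load("pics/w15.npy")
for u,v in[(256,200),(256,180),(256,168),(220,222),(283,212),(294,225),(228,212),(275,203),(90,200),(256,225)]: print(u,v,pix2w(c,u,v,d=d[v,u]).round(1))
E
python3 plan.py 'plan([446.2,-269.9,172],1.675,[((488.1,-416.4,160),23,-2.714)])'
```

```text
256 200 [ 446.3 -270.4   97.6]
256 180 [ 429.6 -272.2   98.1]
256 168 [ 420.1 -273.2   97.8]
220 222 [ 439.8 -292.6  161. ]
283 212 [ 466.7 -243.    65.7]
294 225 [ 434.1 -249.9  167.7]
228 212 [ 475.9 -294.1   56.7]
275 203 [ 461.7 -250.6   57.5]
90 200 [ 5.016e+02 -4.569e+02  5.000e-01]
256 225 [ 468.9 -267.9   95.6]
([-0.65, 0.05, -0.11], 0.118)
([-0.64, 0.05, -0.2], 0.118)
([-0.6, 0.06, -0.26], 0.118)
([-0.58, 0.05, -0.33], 0.118)
([-0.52, 0.05, -0.4], 0.118)
([-0.48, 0.05, -0.46], 0.118)
([-0.42, 0.06, -0.51], 0.118)
([-0.36, 0.05, -0.56], 0.118)
([-0.29, 0.05, -0.6], 0.118)
([-0.22, 0.05, -0.62], 0.118)
([-0.14, 0.05, -0.65], 0.118)
([-0.06, 0.06, -0.66], 0.118)
([0.01, 0.05, -0.66], 0.118)
([0.09, 0.05, -0.66], 0.118)
([0.17, 0.05, -0.64], 0.118)
([0.24, 0.05, -0.62], 0.118)
([0.31, 0.06, -0.58], 0.118)
([0.38, 0.05, -0.54], 0.118)
([0.44, 0.05, -0.5], 0.118)
([0.5, 0.05, -0.44], 0.118)
([0.54, 0.06, -0.38], 0.118)
([0.59, 0.05, -0.31], 0.118)
([0.61, 0.05, -0.24], 0.118)
[ 488.07293797 -416.38773078  160.        ] -1.0389999999999995
```

{"fn": "move_arm", "kwargs": {"rows": [{"tx":-0.65,"ty":0.05,"tz":-0.11,"rx":0,"ry":0.118,"rz":0,"grip":35},{"tx":-0.64,"ty":0.05,"tz":-0.2,"rx":0,"ry":0.118,"rz":0,"grip":35},{"tx":-0.6,"ty":0.05,"tz":-0.26,"rx":0,"ry":0.118,"rz":0,"grip":35},{"tx":-0.58,"ty":0.05,"tz":-0.33,"rx":0,"ry":0.118,"rz":0,"grip":35},{"tx":-0.52,"ty":0.05,"tz":-0.4,"rx":0,"ry":0.118,"rz":0,"grip":35},{"tx":-0.48,"ty":0.05,"tz":-0.46,"rx":0,"ry":0.118,"rz":0,"grip":35},{"tx":-0.42,"ty":0.05,"tz":-0.51,"rx":0,"ry":0.118,"rz":0,"grip":35},{"tx":-0.36,"ty":0.05,"tz":-0.56,"rx":0,"ry":0.118,"rz":0,"grip":35}]}}

```text
t: 17.28
eef_pos: [460.6, -321.0, 165.8]
tcp_rot: [-1.569, 0.0, 0.725]
ft_force: [0.3, -0.1, 0.4]
opening: 0.35
```

{"fn": "move_arm", "kwargs": {"rows": [{"tx":-0.29,"ty":0.05,"tz":-0.6,"rx":0,"ry":0.118,"rz":0,"grip":35},{"tx":-0.22,"ty":0.05,"tz":-0.62,"rx":0,"ry":0.118,"rz":0,"grip":35},{"tx":-0.14,"ty":0.05,"tz":-0.65,"rx":0,"ry":0.118,"rz":0,"grip":35},{"tx":-0.06,"ty":0.05,"tz":-0.66,"rx":0,"ry":0.118,"rz":0,"grip":35},{"tx":0.01,"ty":0.05,"tz":-0.66,"rx":0,"ry":0.118,"rz":0,"grip":35},{"tx":0.09,"ty":0.05,"tz":-0.66,"rx":0,"ry":0.118,"rz":0,"grip":35},{"tx":0.17,"ty":0.05,"tz":-0.64,"rx":0,"ry":0.118,"rz":0,"grip":35},{"tx":0.24,"ty":0.05,"tz":-0.62,"rx":0,"ry":0.118,"rz":0,"grip":35}]}}

```text
t: 17.95
eef_pos: [475.2, -371.9, 161.7]
tcp_rot: [-1.57, 0.002, -0.219]
ft_force: [0.1, 0.3, 0.9]
opening: 0.354
```

{"fn": "move_arm", "kwargs": {"rows": [{"tx":0.31,"ty":0.05,"tz":-0.58,"rx":0,"ry":0.118,"rz":0,"grip":35},{"tx":0.38,"ty":0.05,"tz":-0.54,"rx":0,"ry":0.118,"rz":0,"grip":35},{"tx":0.44,"ty":0.05,"tz":-0.5,"rx":0,"ry":0.118,"rz":0,"grip":35},{"tx":0.5,"ty":0.05,"tz":-0.44,"rx":0,"ry":0.118,"rz":0,"grip":35},{"tx":0.54,"ty":0.05,"tz":-0.38,"rx":0,"ry":0.118,"rz":0,"grip":35},{"tx":0.59,"ty":0.05,"tz":-0.31,"rx":0,"ry":0.118,"rz":0,"grip":35},{"tx":0.61,"ty":0.05,"tz":-0.24,"rx":0,"ry":0.118,"rz":0,"grip":35},{"tx":0,"ty":0,"tz":0,"rx":0,"ry":0,"rz":0,"grip":35},{"tx":0,"ty":0,"tz":0,"rx":0,"ry":0,"rz":0,"grip":35}]}}

```text
t: 18.7
eef_pos: [487.8, -416.2, 158.4]
tcp_rot: [-1.571, 0.002, -1.036]
ft_force: [1.2, 0.6, 0.6]
opening: 0.35
```

```bash
python3 shot.py wrist w16
```

```text
18.75 [ 487.8 -416.1  158.7] [-1.571  0.002 -1.035] [-0.809  0.592  1.594  0.     0.958  0.226] [ 0.3  0.1 -0.5] 0.3493082995273442
```

View pics/w16.png

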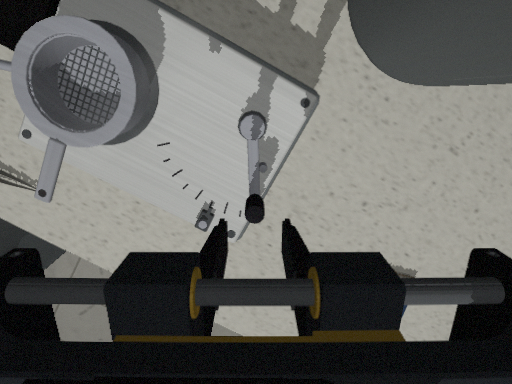

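{"fn": "move_arm", "kwargs": {"rows": [{"tx":0,"ty":1.5,"tz":0,"rx":0,"ry":0,"rz":0,"grip":35},{"tx":0,"ty":1.5,"tz":0,"rx":0,"ry":0,"rz":0,"grip":35},{"tx":0,"ty":1.5,"tz":0,"rx":0,"ry":0,"rz":0,"grip":35},{"tx":0,"ty":1.0,"tz":0,"rx":0,"ry":0,"rz":0,"grip":35},{"tx":0,"ty":0.4,"tz":0,"rx":0,"ry":0,"rz":0,"grip":35},{"tx":0,"ty":0,"tz":0,"rx":0,"ry":0,"rz":0,"grip":35}]}}

```text
t: 19.25
eef_pos: [488.0, -416.0, 99.9]
tcp_rot: [-1.571, 0.002, -1.037]
ft_force: [-0.6, 0.2, -0.5]
opening: 0.351
```

{"fn": "move_arm", "kwargs": {"rows": [{"tx":0,"ty":0,"tz":0,"rx":0,"ry":0,"rz":0,"grip":5},{"tx":0,"ty":0,"tz":0,"rx":0,"ry":0,"rz":0,"grip":5},{"tx":0,"ty":0,"tz":0,"rx":0,"ry":0,"rz":0,"grip":5},{"tx":0,"ty":0,"tz":0,"rx":0,"ry":0,"rz":0,"grip":5},{"tx":0,"ty":0,"tz":0,"rx":0,"ry":0,"rz":0,"grip":5},{"tx":0,"ty":0,"tz":0,"rx":0,"ry":0,"rz":0,"grip":5}]}}

```text
t: 19.75
eef_pos: [488.0, -416.1, 101.5]
tcp_rot: [-1.571, 0.0, -1.039]
ft_force: [-2.7, 4.0, 6.8]
opening: 0.151
```

```bash
python3 lev.py
```

```text
r 59.13745395332792 lever 0.006512466945603368 [-1.57081021e+00  4.70374029e-04 -1.03885988e+00] [-2.72572411  4.04183072  6.8348275 ] [ 488.00391621 -416.11237063  101.48909679] 19.75
```

{"fn": "move_arm", "kwargs": {"rows": [{"tx":-0.6,"ty":0,"tz":0.03,"rx":0,"ry":0.1,"rz":0,"grip":5},{"tx":-0.6,"ty":0,"tz":0.03,"rx":0,"ry":0.1,"rz":0,"grip":5},{"tx":-0.6,"ty":0,"tz":0.03,"rx":0,"ry":0.1,"rz":0,"grip":5},{"tx":-0.6,"ty":0,"tz":0.03,"rx":0,"ry":0.1,"rz":0,"grip":5},{"tx":-0.6,"ty":0,"tz":0.03,"rx":0,"ry":0.1,"rz":0,"grip":5},{"tx":0,"ty":0,"tz":0,"rx":0,"ry":0,"rz":0,"grip":5},{"tx":0,"ty":0,"tz":0,"rx":0,"ry":0,"rz":0,"grip":5}]}}

```text
t: 20.33
eef_pos: [479.0, -387.9, 101.5]
tcp_rot: [-1.572, -0.0, -1.539]
ft_force: [-7.5, 1.5, 8.0]
opening: 0.149
```

```bash
python3 lev.py; python3 shot.py wrist w17
```

```text
r 59.171762499423835 lever 0.513011174774141 [-1.57223547e+00 -4.71273669e-05 -1.53923861e+00] [-7.47734303  1.54178982  7.96312932] [ 479.00476897 -387.86889842  101.51311116] 20.3333
20.3833 [ 479.  -388.   101.5] [-1.572 -0.    -1.539] [-7.870e-01  6.320e-01  1.704e+00 -1.000e-03  8.060e-01  7.520e-01] [-7.9  0.8  7. ] 0.1493336595877078
```

View pics/w17.png

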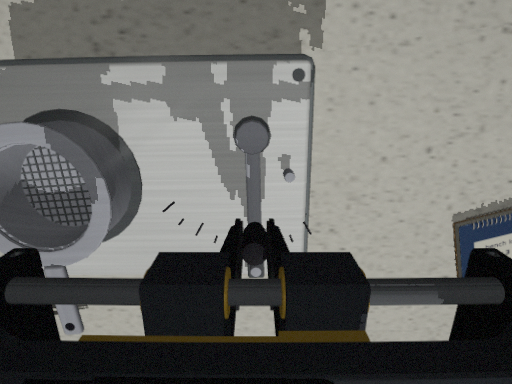

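{"fn": "move_arm", "kwargs": {"rows": [{"tx":0,"ty":0,"tz":0,"rx":0,"ry":0,"rz":0,"grip":35},{"tx":0,"ty":0,"tz":0,"rx":0,"ry":0,"rz":0,"grip":35},{"tx":0,"ty":0,"tz":0,"rx":0,"ry":0,"rz":0,"grip":35},{"tx":0,"ty":0,"tz":0,"rx":0,"ry":0,"rz":0,"grip":35},{"tx":0,"ty":-1.5,"tz":0,"rx":0,"ry":0,"rz":0,"grip":35},{"tx":0,"ty":-3,"tz":0,"rx":0,"ry":0,"rz":0,"grip":35},{"tx":0,"ty":-1,"tz":-3.5,"rx":0,"ry":0,"rz":0,"grip":35},{"tx":0,"ty":0,"tz":-3.5,"rx":0,"ry":0,"rz":0,"grip":35},{"tx":0,"ty":0,"tz":0,"rx":0,"ry":0,"rz":0,"grip":35},{"tx":0,"ty":0,"tz":0,"rx":0,"ry":0,"rz":0,"grip":35}]}}

```text
t: 21.22
eef_pos: [409.1, -390.5, 156.4]
tcp_rot: [-1.57, -0.001, -1.541]
ft_force: [0.4, 0.8, 0.1]
opening: 0.348
```

```bash
python3 shot.py wrist w18
python3 - <<'E'
from h import *
p=cv2.imread("pics/w18.png");cv2.imwrite("pics/w18a.png",cv2.resize(p[60:230,200:320],None,fx=4,fy=3.5,interpolation=cv2.INTER_CUBIC))
cv2.imwrite("pics/w18b.png",cv2.resize(p[60:230,200:310],None,fx=3.5,fy=3.5,interpolation=cv2.INTER_CUBIC))
E
```

```text
21.2667 [ 410.  -390.6  156.2] [-1.57e+00 -1.00e-03 -1.54e+00] [-0.878  0.499  1.789  0.     0.852  0.662] [ 0.5  0.6 -0.9] 0.3559424309343233
```

View pics/w18.png

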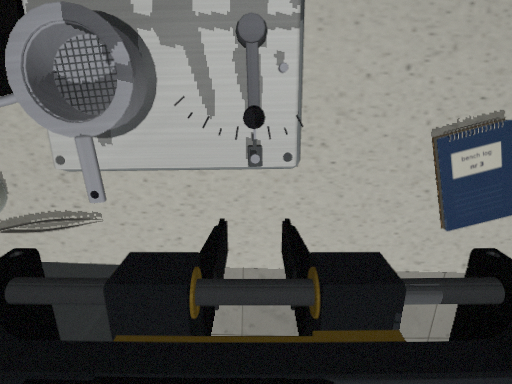

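View pics/w18b.png

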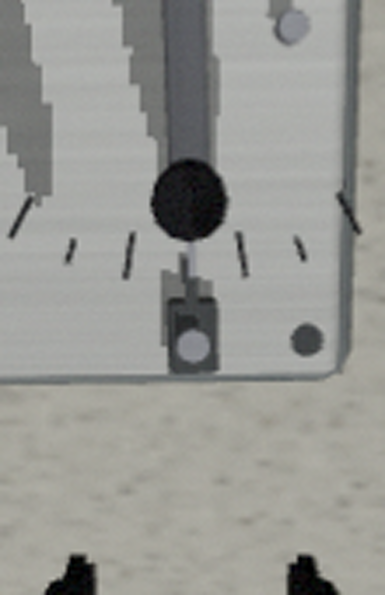

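Run:
```python
from h import *
import pickle
p=cv2.imread("pics/w18.png");cv2.imwrite("pics/w18c.png",cv2.resize(p[105:170,225:290],None,fx=9,fy=9,interpolation=cv2.INTER_CUBIC))
cv2.imwrite("pics/w18d.png",cv2.resize(p[0:130,225:290],None,fx=4.6,fy=4.6,interpolation=cv2.INTER_CUBIC))
```

```text
(no output)
```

View pics/w18c.png

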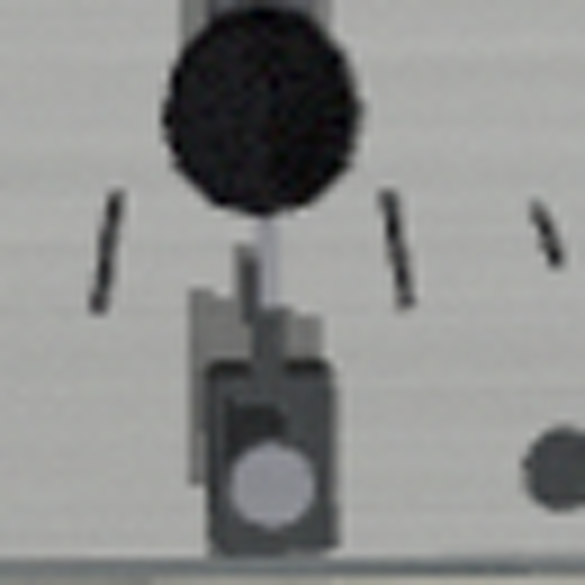

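View pics/w18d.png

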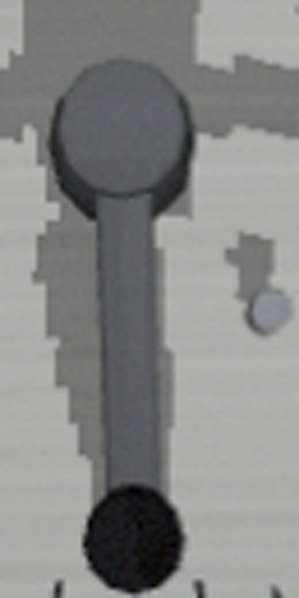

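Run:
```python
from h import *
import pickle
c=pickle.load(open("pics/w18.pkl","rb"))
P=lambda a,b,z:pix2w(c,225+(a-.0)/9,105+b/9,z=z)[:2]
D=lambda a,b,z:pix2w(c,225+a/4.6,b/4.6,z=z)[:2]
L=lambda q,p:np.radians(210)-(np.arctan2(*(q-p)[::-1])-.0435)%(2*np.pi)
pv=D(123,128,72);print(pv)
for p in(pv,np.array([538.09,-384.67])):
  for n,q in[("knob",P(261.5,110,103)),("levertip",P(268.5,260,71)),("levertip0",P(268.5,300,66)),("armmid",D(132,400,71)),("armstart",D(126,220,71)),("ptrtip",P(267,330,60)),("tabtop",P(271,362,64)),("tabbot",P(273,548,64)),("screw",P(273,484,66)),("tick30",P(246,280,55)),("tick20",P(396,248,55)),("tick40",P(107,253,55)),("tick10",P(546,235,55))]:
    print(n,np.linalg.norm(q-p).round(1),L(q,p).round(4))
```

```text
[ 538.08145206 -384.94088256]
knob 59.6 0.5083
levertip 74.5 0.5058
levertip0 78.6 0.5072
armmid 39.8 0.5016
armstart 12.9 0.5022
ptrtip 82.2 0.5099
tabtop 84.5 0.5064
tabbot 101.5 0.5094
screw 95.1 0.5078
tick30 78.3 0.5333
tick20 76.6 0.3526
tick40 76.8 0.6999
tick10 79.2 0.1783
knob 59.6 0.5038
levertip 74.5 0.5022
levertip0 78.7 0.5038
armmid 39.9 0.4948
armstart 13.0 0.4814
ptrtip 82.2 0.5066
tabtop 84.5 0.5033
tabbot 101.5 0.5068
screw 95.2 0.505
tick30 78.3 0.5298
tick20 76.7 0.3491
tick40 76.8 0.6964
tick10 79.3 0.1752
```

{"fn": "move_arm", "kwargs": {"rows": [{"tx":0,"ty":-3,"tz":0,"rx":0,"ry":0,"rz":0,"grip":35},{"tx":0,"ty":-3,"tz":0,"rx":0,"ry":0,"rz":0,"grip":35},{"tx":0,"ty":-3,"tz":0,"rx":0,"ry":0,"rz":0,"grip":35},{"tx":0,"ty":0,"tz":0,"rx":0,"ry":0,"rz":0,"grip":35},{"tx":0,"ty":0,"tz":0,"rx":0,"ry":0,"rz":0,"grip":35}]}}

```text
t: 21.68
eef_pos: [411.2, -390.4, 246.9]
tcp_rot: [-1.569, -0.002, -1.538]
ft_force: [-0.0, 0.3, -1.0]
opening: 0.35
```

```bash
python3 shot.py wrist w19;python3 shot.py side s19
python3 - <<'E'
from h import *
import pickle
c=pickle.load(open("pics/w19.pkl","rb"))
P=lambda u,v,z:pix2w(c,u,v,z=z)[:2]
a=cv2.imread("pics/s19.png")
cv2.imwrite("pics/s19a.png",cv2.resize(a[130:260,200:320],None,fx=4.6,fy=4.6,interpolation=cv2.INTER_CUBIC))
E
```

```text
21.7333 [ 410.7 -390.   245.6] [-1.57  -0.    -1.538] [-0.876  0.395  1.69   0.     1.056  0.662] [-0.2  0.5 -0.3] 0.3522243486951925
21.7833 [ 410.3 -389.8  244.9] [-1.571e+00  1.000e-03 -1.538e+00] [-0.876  0.396  1.691  0.     1.056  0.662] [-0.4 -0.5 -0.5] 0.3506248182709614
```

View pics/w19.png

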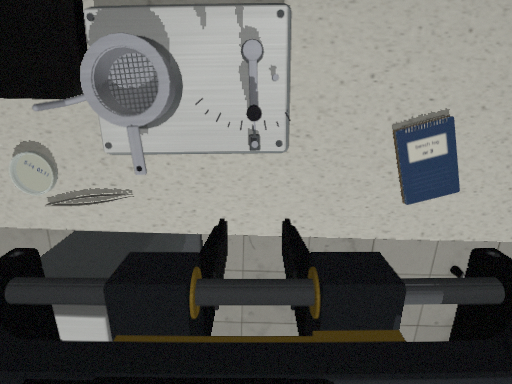

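View pics/s19a.png

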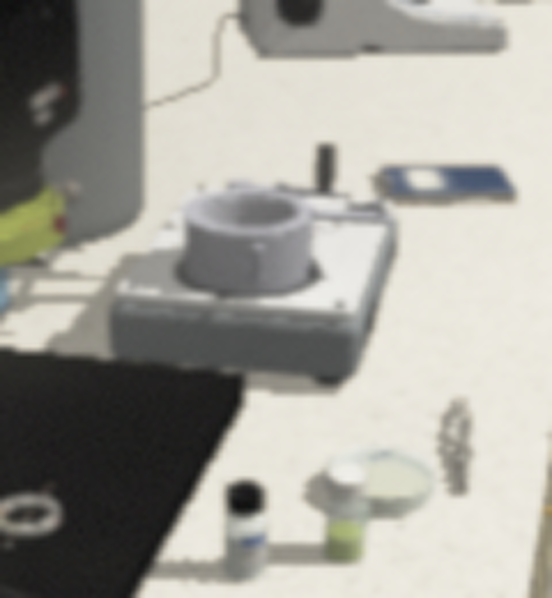

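Run:
```python
from h import *
import pickle
c=pickle.load(open("pics/w19.pkl","rb"));d=np.load("pics/w19.npy")
for u,v in[(127,41),(127,120),(88,80),(168,80),(140,165)]: print(pix2w(c,u,v,d=d[v,u]).round(1))
C=pix2w(c,127.5,81,z=96)[:2];t=pix2w(c,139,169,z=98)[:2];print(C,np.degrees(np.arctan2(*(t-C)[::-1])))
env.job_done()
```

```text
[ 539.1 -269.5   94.6]
[ 467.5 -264.4   96.2]
[ 503.9 -229.3   94.7]
[ 505.8 -306.7   97.7]
[ 423.  -274.3   97.4]
[ 503.90475081 -267.74697714] -176.2965994523082
the job is handed in; nothing more can be done
```

The job is done and handed in at about 21.8 s of the 69 s allowed.

- **Idle stop:** I gripped the lever knob and swung it to the idle stop. About 15 N of resistance and the wrist picture both showed it against the stop pin.
- **Sieve:** With the lever there, I carried the sieve past in front of the microscope and nested it in the pan. Its handle points towards the robot at about 184–186° in the world frame. The pan's handle is at about 107°, so they are roughly 77–79° apart, and the sieve's handle is not over the lever side.
- **Set pointer:** I then swung the lever to the pointer, let go and backed off. In the last close picture the lever read about 0.506 rad and the pointer about 0.508 rad. I took that to be in line. The pointer's reading stayed within measuring error, 0.505–0.512 rad across the pictures.

**Flatness check:** the sieve's handle top measured 97.6–98.1 mm high right after release, where a seated sieve should give 98. The final flange heights from the depth picture scattered from 94.6 to 97.7 mm against an expected 96. The scatter is larger than I would like. I read it as depth noise near the edges, because the handle top at 97.4–98.1 mm and both camera views showed the sieve seated and level.

The vials, dish and tweezers look undisturbed in the last pictures. The arm was clear of everything with no measurable contact force. The largest wrist force I read was about 19 N.

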